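# Set an adjustable wrench on a nut, close its jaw snugly and tighten

## Robot

A 7-joint arm with a two-finger parallel gripper is mounted at the origin on a cart in front of the work surface, level with it; the furniture and walls round the work are solid. World frame = base frame: x ahead of the robot, y to its left, z up, the work surface at z = 0. Lengths are in m, angles in rad, forces in N, time in s.
With the tool pointing down it reaches from about 0.4 to 0.875 m from the base axis. Payload 19.3 kg.
Tool frame: the origin (TCP) lies midway between the tips of the shut fingers; the grasp point (between the pads) lies 19 mm behind it (bot.pinch_z is the distance from the TCP to the grasp point, in m); z points along the fingers, y is the direction in which the jaws open and shut (so a half turn about z gives the same grasp; the last joint's range is limited). The gripper opens to 85 mm and grips with 20 to 120 N. Pads are 22 mm wide; open, the fingers measure 114 mm over their backs; the gripper's body (76 mm by 85 mm) begins 54 mm behind the grasp point. The pads swing forward as they close: fully open they stand 13 mm farther back than shut.
Start: joints at [-1.302, 0.521, -0.036, 1.599, 0.021, 1.021, -0.113], TCP at [0.208, 0.589, 0.231] pointing down, gripper open.
Joint ranges: [-2.91, 2.91], [-0.3, 2.13], [-1.5, 1.42], [0.17, 2.43], [-1.26, 4.41], [0.16, 1.93], [-2.52, 2.52]. Speed limits (rad/s): [1.89, 1.89, 2.39, 2.39, 3.01, 3.01, 3.01].

## Interface

Orientations are given as [roll, pitch, yaw] about the fixed x, y, z axes, in that order (R = Rz(yaw) Ry(pitch) Rx(roll)).
In Python, from workcell import bot gives the robot as it stands. The module is installed in compiled form; this text tells all that it offers.
- The arm moves only by the tool move_arm, never from a script. Its argument "moves" is text: rows parted by semicolons, each of 4 numbers parted by spaces: the shift along the tool's x, y, z in mm, then the turn about the tool's z in rad. In form: dx dy dz yaw; .... A call has exactly 10 rows; each row is the pose to reach, as a shift and turn from the pose commanded when the call began, along the tool's axes at that moment; what a row does not reach only later rows make up. A row lasts 1/12 s, in which the tool goes at most 41.7 mm and 7.16 degrees, less where a joint would pass 70% of its speed; a pose out of reach is approached as far as the arm can. A call with a gripper value outside its range is refused whole. "grip" is the opening, from 0 (shut) to 1 (fully open), set as the call begins (left out, the last holds). The fingers move at their own pace and stop on an object; "grip_force" is the grip in N (left out, the last holds). Time passes only in rows, so rows that repeat a pose let the fingers close, or fill a call up. It gives the time, the measured TCP pose, the force and the opening at its end, in the units of the state.
- bot.observe(): the state, without advancing time (a new reading comes with each control period).
- bot.grab_frame(name): name is "scene" or "top" or "wrist"; returns a dict with "frame" (384x512x3 uint8, red, green, blue), "z_map" (384x512 float32, m along the optical axis (not along the pixel's ray), 0 where there is no reading), "K" (3x3 intrinsics, pixels), "eye" and "attitude" of the camera in the world. Camera axes: x right, y up, looking along -z (the intrinsics and any distortion apply to the point x, -y, -z); pixel columns grow to the right and rows downward; lengths in m; the calibration is good to about 2 mm. A picture is of the moment at which its call begins.
- bot.job_done(): hands the job in, once; it reports no verdict.
Trained networks look in a picture, given as the dict that the camera call returned (one of the last four; its "shot" number tells which), for a name from the list of things; names that differ only in an ending like _2 or _b are one class to them, and where a whole thing is asked for, a point or a joint stands for the part that bears it (a point fixed in the world has none). Each returns a list of dicts, best first, with "conf" (0 to 1); they miss things now and then, are a little off and sometimes report something else, mostly with a low value. They report only what shows in the picture. A call takes as long as a camera call.
- bot.search_frame(picture, label): "at" ([column, row] in pixels, amid what is visible of it).
- bot.pinpoint(picture, label): "at" ([column, row] in pixels: a listed point, or the origin of a listed thing).
The state is a dict: "clock": time; "qpos": joint angles; "qd": joint speeds; "joint_efforts": joint torques, N m; "position": TCP position; "tool_rot": TCP orientation; "force": force on the tool from outside, world axes, zero at the start; "moment": the same for the moment, N m; "grip_width": finger opening in m.
Only numpy, scipy, OpenCV 4.12 (cv2) and the standard library are available. Lean on these libraries where they do the work, as an engineer would, in place of code of your own. Each camera call takes 0.05 s, during which the arm holds its last target. There are 200 camera calls.

## Task

Slide the adjustable wrench that lies on the stand's base plate forward until the hexagon nut sits fully home in its open mouth, then roll the wrench's worm wheel (under the cross rail) with a fingertip until the jaw is snug on the nut's flats. Then swing the handle to turn the nut 45 degrees (an eighth of a turn) clockwise as seen from above, and leave the wrench lying flat on the plate, still snug on the nut. Do not disturb the two loose motors.

Things in the scene. Friction and masses are not known exactly. Their poses are not given: they have to be found in the camera images.
- stand: Fixed grey stand. Base plate 225 x 200 mm, 20 mm thick (top 20 mm above the bench), flat on top (screws in its corners are flush). Origin: on the nut's axis at bench level; x points away from the handle side, y left, z up. Plate spans x -165 to +60, y -100 to +100 mm. Two posts (24 x 20 mm) at x -9, y +-88 mm carry the cross rail. Position and yaw vary.
- rail (a point): Middle of the stand's aluminium cross rail (26 wide in x, 200 along y, 40 high; underside 85 and top 125 mm above the plate); axes as the stand's. With the wrench on the nut the rail's near edge is 24 mm beyond the worm's axis, so a hand at the worm must lean back 25 to 50 degrees toward the handle side.
- nut_center (a point): Centre of the hexagon nut (30 mm across flats, 34.6 across corners, 20 high, standing on the plate; centre 10 mm above the plate), a stud end 9 mm above it. x axis: parallel to the pair of flats that the wrench takes, pointing away from the handle side; turns with the nut.
- nut (a joint): Turn of the nut in rad, 0 at the start, growing clockwise seen from above; stiff (about 0.3 N m), stays where left; free to 1.4.
- wrench_handle (a point): Grip point of the loose steel adjustable wrench (0.56 kg, about 200 mm long, flat on the plate): on the handle's centre line, half-way up its 16 mm height, 125 mm behind the mouth's middle. Handle 24 mm wide, straight from 75 to 174 mm behind the mouth's middle. x axis: along the handle toward the mouth; y: left, to the fixed jaw; z up.
- wrench_mouth (a point): Middle of the wrench's mouth, 9 mm above the underside, axes as at the handle; over the nut's centre in plan when home and snug. Fixed jaw's face at y +15 mm, throat at x -18.5, jaw tips at x +15 mm. Head 18 mm thick. Starts 45 to 60 mm short of the nut, up to 7 mm aside and 0.12 rad askew.
- worm_center (a point): Centre of the ribbed worm wheel in the wrench head (46 mm behind the mouth's middle, 7 right, 12.5 above the underside), axes as at the handle. 26 mm long along y; 8 round ribs, radius 12 mm over them and 9 between: 6.5 mm proud of the head's flat top (18 mm; solid 59-75 mm behind the mouth's middle). Stroking its top toward the mouth (+x, about 4 N) closes the jaw and pushes the wrench on the nut.
- worm (a joint): Angle of the worm in rad; grows as the jaw closes, 1 rad moves the jaw 1.25 mm; starts at -5.6 to -3.6; about 0 (up to +0.5) when the jaw is snug on the nut, and then it resists turning further. Stays where left.
- jaw (a joint): Opening of the jaws less the nut's 30 mm, in m: starts at 0.0045 to 0.007, 0 when snug on the nut. The moving jaw (right side, -y) slides along the wrench's y.
- motor_15: Bystander: loose small grey electric motor, 79 x 38 mm, lying on the bench; origin under its middle.
- motor_07: Bystander: loose small grey electric motor like the other, lying farther right on the bench.

How it is judged:
By the outcome, as a careful person would: the job done as asked, in the order asked, and still so for the second after the job is handed in, with the robot touching nothing.
It also fails if it takes over 72 s, if anything falls off the work surface, if the arm or the gripper's body presses on something with over 40 N, if the wrist force passes 120 N, or if a joint passes its speed limit or range.

## Working session

There is one attempt and no reset: what is moved stays moved. The work goes in short steps, Python scripts to look and compute and a tool call to move; the robot and the scene stay as the last step left them, time stands still between calls to the robot, and variables do not carry over. Pictures are saved under pics/ and viewed, about 8 in all and at most 12, crops included, and the job is handed in when it is done.

Besides the shell and the picture viewer there is one more tool, called after ">>>" as name(argument=value, ...) on one line, values as JSON. move_arm: Moves the arm, as the interface text tells. Its arguments: {"type":"object","properties":{"moves":{"type":"string"},"grip":{"type":"number"},"grip_force":{"type":"number"}},"required":["moves"]}

```bash
mkdir -p pics
cat > h.py <<'E'
import numpy as np, cv2
from workcell import bot
from scipy.spatial.transform import Rotation as R
np.set_printoptions(precision=4,suppress=True)
def att(p):
    a=np.array(p["attitude"],float)
    return a if a.shape==(3,3) else R.from_euler('xyz',a).as_matrix()
def ray(p,uv):
    K=np.array(p["K"]);v=np.linalg.inv(K)@[uv[0],uv[1],1.]
    return np.array(p["eye"]),att(p)@[v[0],-v[1],-1.]
def atz(p,uv,z):
    e,d=ray(p,uv);return e+d*(z-e[2])/d[2]
def deproj(p,uv):
    c,r=int(round(uv[0])),int(round(uv[1]))
    if not(0<=c<512 and 0<=r<384): return None
    e,d=ray(p,uv);return e+d*p["z_map"][r,c]
def proj(p,X):
    c=att(p).T@(np.array(X)-p["eye"]);v=np.array(p["K"])@[c[0],-c[1],-c[2]];return v[:2]/v[2]
def save(p,n,s=1):
    f=p["frame"][:,:,::-1];cv2.imwrite("pics/"+n,cv2.resize(f,None,fx=s,fy=s))
E
python3 - <<'E'
from h import *
ims=[]
for n in ["scene","top","wrist"]:
    p=bot.grab_frame(n); ims.append(p["frame"][:,:,::-1])
    print(n,[k for k in p if k not in("frame","z_map")],p["eye"],np.array(p["attitude"]),np.array(p["K"]).ravel())
    for l in ["stand","rail","nut_center","wrench_handle","wrench_mouth","worm_center","motor_15"]:
        for q in bot.pinpoint(p,l)[:2]: print(l,q["conf"],q["at"],deproj(p,q["at"]))
cv2.imwrite("pics/a.png",cv2.resize(np.vstack([np.hstack(ims[:2]),np.hstack([ims[2],ims[2]*0])]),(800,600)))
print(bot.observe())
E
```

```text
scene ['K', 'eye', 'attitude', 'shot'] [-0.1525 -0.557   1.0809] [ 0.695  -0.0135 -0.9311] [455.3577   0.     261.0347   0.     455.3577 186.3385   0.       0.
   1.    ]
stand 0.74 [356.9, 249.7] [ 0.545  -0.3824  0.0179]
rail 0.68 [360.2, 223.3] [ 0.5402 -0.3707  0.1381]
nut_center 0.42 [361.9, 241.1] [ 0.5568 -0.385   0.0487]
wrench_handle 0.73 [305.7, 274.3] [ 0.389  -0.3155  0.0338]
wrench_mouth 0.62 [344.5, 252.3] [ 0.5147 -0.3602  0.0221]
worm_center 0.95 [331.2, 259.5] [ 0.4581 -0.3483  0.0483]
motor_15 0.65 [227.4, 185.8] [0.4963 0.0335 0.035 ]
motor_15 0.56 [164.4, 171.7] [0.4262 0.2267 0.0293]
top ['K', 'eye', 'attitude', 'shot'] [ 0.3137 -0.0943  1.3793] [ 0.1296  0.0094 -1.5622] [397.3771   0.     248.4144   0.     397.3771 189.3592   0.       0.
   1.    ]
rail 0.56 [339.0, 167.6] [ 0.5461 -0.3664  0.1429]
nut_center 0.48 [335.7, 168.3] [ 0.5441 -0.3564  0.141 ]
wrench_handle 0.63 [322.7, 221.1] [ 0.3847 -0.3379 -0.0015]
wrench_mouth 0.84 [329.4, 186.9] [ 0.5007 -0.3581  0.0249]
worm_center 0.94 [327.7, 201.4] [ 0.4494 -0.349   0.0377]
motor_15 0.76 [211.5, 187.0] [0.4959 0.0459 0.036 ]
motor_15 0.72 [153.7, 203.6] [0.4382 0.2435 0.0278]
wrist ['K', 'eye', 'attitude', 'shot'] [0.1442 0.6132 0.3733] [-0.2705 -0.0002  1.2323] [282.5978   0.     252.1421   0.     282.5978 196.9718   0.       0.
   1.    ]
motor_15 0.9 [105.1, 371.4] [0.2001 0.5455 0.3036]
{'clock': 1.2, 'qpos': array([-1.3022,  0.5214, -0.0363,  1.5995,  0.0212,  1.0211, -0.1128]), 'qd': array([-0.0001, -0.0005,  0.0007,  0.0012,  0.0008, -0.0011, -0.0012]), 'joint_efforts': array([  0.0033, -92.6852,   1.9806, -37.0247,   0.0183,   0.002 ,
        -0.    ]), 'position': array([0.2078, 0.5894, 0.2313]), 'tool_rot': array([-3.1416,  0.    ,  2.8027]), 'force': array([-0.019 ,  0.266 ,  0.1107]), 'moment': array([-0.034 ,  0.0053, -0.0028]), 'grip_width': 0.0855209864884513}
```

View pics/a.png

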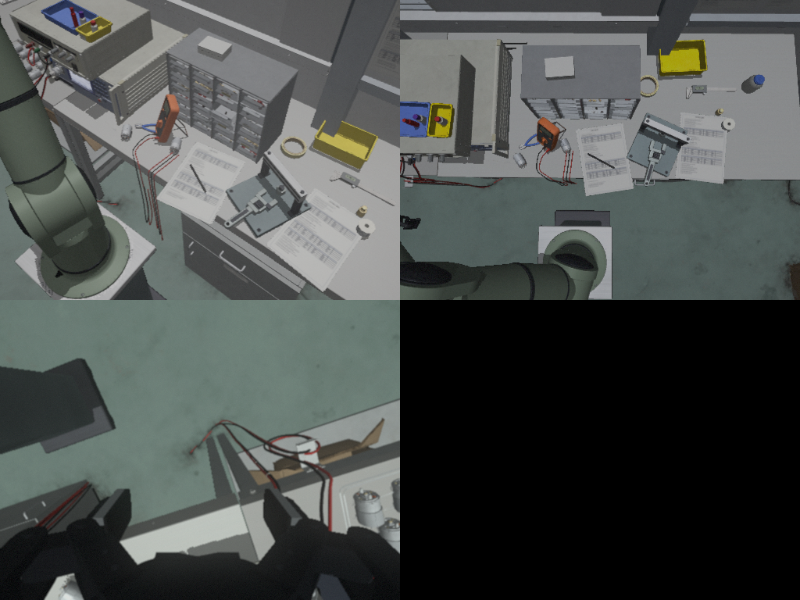

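The stand is at about (600,165) in the composite's top view, with the wrench on its near side. A grey cabinet stands behind and to the left of it. Next I estimate poses from both cameras and check obstacle heights along the path.

```bash
cat >> h.py <<'E'
Z=dict(wrench_handle=.028,wrench_mouth=.029,worm_center=.0325,nut_center=.030,rail=.125,stand=0.0)
def pts(n,ls=Z,pr=True):
    p=bot.grab_frame(n);o={}
    for l in ls:
        q=bot.pinpoint(p,l)
        if q:
            o[l]=atz(p,q[0]["at"],Z[l])
            if pr: print(n,l,q[0]["conf"],q[0]["at"],o[l][:2])
    return p,o
def tomove(tgt,yaw):
    "shift in tool axes (mm) and turn about tool z to reach world tgt/yaw, from measured pose"
    s=bot.observe();M=R.from_euler('xyz',s["tool_rot"]).as_matrix()
    d=M.T@(np.array(tgt)-s["position"])*1000
    a=-(yaw-s["tool_rot"][2]);a=(a+np.pi)%(2*np.pi)-np.pi
    return d,a
E
python3 - <<'E'
from h import *
for n in["scene","top"]:
    p,o=pts(n)
    if len(o)>3:
        d=o["wrench_mouth"]-o["wrench_handle"];print("L",np.hypot(*d[:2]),"yaw",np.arctan2(d[1],d[0]))
        d=o["worm_center"]-o["wrench_handle"];print("L worm 79.3",np.hypot(*d[:2]),"yaw",np.arctan2(d[1],d[0])+7/79)
v,u=np.mgrid[0:384,0:512];z=p["z_map"]
V=np.linalg.inv(np.array(p["K"]))@np.stack([u.ravel(),v.ravel(),np.ones(u.size)])
X=(att(p)@(V*[[1],[-1],[-1]]*z.ravel()).astype(float))+np.array(p["eye"])[:,None]
print("x rows .25...; y cols .6..-.6, max height cm")
for x in np.arange(.3,.75,.05):
    print("%.2f"%x,[int(100*max([0]+list(X[2][(abs(X[0]-x)<.025)&(abs(X[1]-y)<.025)&(z.ravel()>0)]))) for y in np.arange(.6,-.61,-.05)])
# rail orientation: top points with height .13-.155
m=(abs(X[2]-.145)<.012)&(X[1]<-.2)&(X[1]>-.55)&(X[0]<.75)&(X[0]>.4)
P=X[:2,m].T;print("rail",m.sum(),X[2,m].mean(),cv2.minAreaRect((P*1000).astype(np.float32)))
E
```

```text
scene wrench_handle 0.62 [304.6, 275.9] [ 0.3864 -0.3144]
scene wrench_mouth 0.65 [342.4, 250.2] [ 0.5126 -0.3537]
scene worm_center 0.81 [330.7, 261.5] [ 0.4614 -0.3472]
scene nut_center 0.64 [357.6, 245.5] [ 0.55   -0.3794]
scene rail 0.98 [361.6, 225.4] [ 0.5462 -0.3741]
scene stand 0.68 [355.9, 250.2] [ 0.5537 -0.378 ]
L 0.1322400753020218 yaw -0.301457358254958
L worm 79.3 0.0818914939144773 yaw -0.3236757176019094
top wrench_handle 0.91 [320.7, 221.3] [ 0.3824 -0.326 ]
top wrench_mouth 0.9 [328.9, 184.3] [ 0.5091 -0.3557]
top worm_center 0.88 [327.2, 198.6] [ 0.4594 -0.3484]
top nut_center 0.49 [339.7, 170.7] [ 0.5565 -0.3934]
top rail 0.89 [341.8, 169.7] [ 0.5427 -0.3791]
top stand 0.63 [331.7, 168.2] [ 0.5706 -0.3722]
L 0.13014994921822493 yaw -0.2306417067833697
L worm 79.3 0.08022049156365157 yaw -0.1949511455726726
x rows .25...; y cols .6..-.6, max height cm
0.30 [0, 0, 0, 0, 0, 0, 0, 0, 0, 0, 0, 0, 0, 1, 1, 1, 1, 0, 0, 0, 0, 0, 0, 0, 0]
0.35 [0, 0, 0, 0, 0, 0, 0, 0, 0, 0, 0, 0, 0, 1, 1, 1, 1, 0, 4, 3, 2, 1, 0, 0, 0]
0.40 [25, 29, 29, 29, 32, 0, 0, 3, 3, 1, 0, 0, 1, 1, 0, 1, 1, 1, 4, 4, 2, 1, 1, 1, 1]
0.45 [34, 34, 34, 34, 34, 17, 20, 4, 2, 3, 0, 2, 1, 1, 1, 1, 1, 2, 4, 4, 3, 2, 1, 1, 1]
0.50 [34, 41, 41, 37, 37, 19, 20, 1, 1, 9, 18, 17, 2, 1, 1, 1, 1, 2, 3, 4, 14, 15, 1, 1, 1]
0.55 [34, 41, 41, 39, 39, 19, 20, 0, 1, 18, 18, 18, 1, 1, 1, 1, 1, 2, 14, 14, 14, 14, 2, 0, 1]
0.60 [36, 37, 37, 37, 37, 19, 20, 0, 0, 29, 29, 29, 29, 29, 29, 29, 29, 0, 15, 14, 2, 2, 2, 1, 1]
0.65 [34, 34, 34, 34, 34, 20, 19, 0, 32, 32, 32, 32, 32, 32, 32, 32, 32, 32, 2, 2, 0, 0, 1, 1, 1]
0.70 [34, 34, 34, 34, 34, 19, 19, 0, 32, 32, 35, 35, 35, 32, 32, 32, 32, 32, 0, 0, 0, 0, 0, 0, 0]
rail 613 0.1431865469920613 ((572.7645874023438, -333.2160949707031), (295.75152587890625, 34.65378189086914), 63.86787796020508)
```

>>> move_arm(moves="-18 -24 -4 0; -37 -48 -8 0; -55 -73 -12 0; -73 -97 -16 0; -92 -121 -20 0; -110 -145 -24 0; -128 -169 -28 0; -146 -194 -32 0; -165 -218 -36 0; -183 -242 -40 0", grip=1)

```text
clock: 2.73
position: [0.3002, 0.2989, 0.2716]
tool_rot: [3.141, 0.0, 2.803]
force: [1.4, 0.1, -0.0]
grip_width: 0.0854
```

>>> move_arm(moves="-20 -25 0 0; -41 -49 0 0; -61 -74 0 0; -82 -98 0 0; -102 -123 0 0; -122 -148 0 0; -143 -172 0 0; -163 -197 0 0; -184 -221 0 0; -204 -246 0 0")

```text
clock: 3.57
position: [0.411, -0.0009, 0.2716]
tool_rot: [3.141, 0.001, 2.803]
force: [1.4, 1.2, 0.5]
grip_width: 0.0852
```

>>> move_arm(moves="-10 -30 0 0; -19 -61 0 0; -29 -91 0 0; -39 -122 0 0; -48 -152 0 0; -58 -183 0 0; -68 -213 0 0; -78 -244 0 0; -87 -274 0 0; -97 -305 0 0")

```text
clock: 4.4
position: [0.4003, -0.3208, 0.2714]
tool_rot: [3.141, 0.0, 2.803]
force: [0.7, 1.4, -0.5]
grip_width: 0.0856
```

Run:
```python
from h import *
s=bot.observe();print(s["clock"],s["position"],s["tool_rot"],s["qpos"],s["force"])
p,o=pts("wrist");save(p,"b.png",1.5)
print(p["eye"])
for a,b in[("wrench_handle","wrench_mouth"),("wrench_handle","worm_center"),("wrench_handle","nut_center")]:
    if a in o and b in o: d=o[b]-o[a];print(a,b,np.hypot(*d[:2]),np.arctan2(d[1],d[0]))
for n in["scene","top"]: pts(n)
```

```text
4.4 [ 0.4003 -0.3208  0.2714] [3.1414 0.0003 2.8031] [ 0.1266  0.3368  0.5614  1.8644 -0.2111  0.999   2.0099] [ 0.7313  1.4431 -0.5478]
wrist wrench_handle 0.68 [248.1, 158.0] [ 0.384  -0.3194]
wrist wrench_mouth 0.6 [253.7, 241.7] [ 0.5029 -0.3529]
wrist worm_center 0.71 [245.1, 215.9] [ 0.4597 -0.3508]
wrist nut_center 0.71 [251.4, 278.2] [ 0.5586 -0.3761]
wrist rail 0.59 [251.8, 314.0] [ 0.5493 -0.3722]
wrist stand 0.68 [251.2, 269.6] [ 0.5609 -0.3774]
[ 0.3368 -0.2971  0.4133]
wrench_handle wrench_mouth 0.12363423198699001 -0.2749811447454251
wrench_handle worm_center 0.08199960144827742 -0.39343998129504754
wrench_handle nut_center 0.18360392334443623 -0.31436499147936897
scene wrench_handle 0.64 [305.8, 278.0] [ 0.3831 -0.3202]
scene wrench_mouth 0.55 [340.9, 249.9] [ 0.511  -0.3499]
scene worm_center 0.96 [329.1, 263.5] [ 0.4536 -0.347 ]
scene nut_center 0.57 [360.5, 239.3] [ 0.5726 -0.376 ]
scene rail 0.62 [361.4, 224.5] [ 0.5484 -0.3724]
scene stand 0.83 [355.7, 250.6] [ 0.5522 -0.3782]
top wrench_mouth 0.56 [327.7, 187.4] [ 0.4984 -0.3514]
top worm_center 0.68 [325.1, 200.8] [ 0.4519 -0.3412]
top nut_center 0.4 [337.4, 169.4] [ 0.561  -0.3856]
top rail 0.96 [338.1, 168.3] [ 0.5472 -0.3674]
top stand 0.71 [332.3, 166.6] [ 0.5764 -0.3744]
```

View pics/b.png

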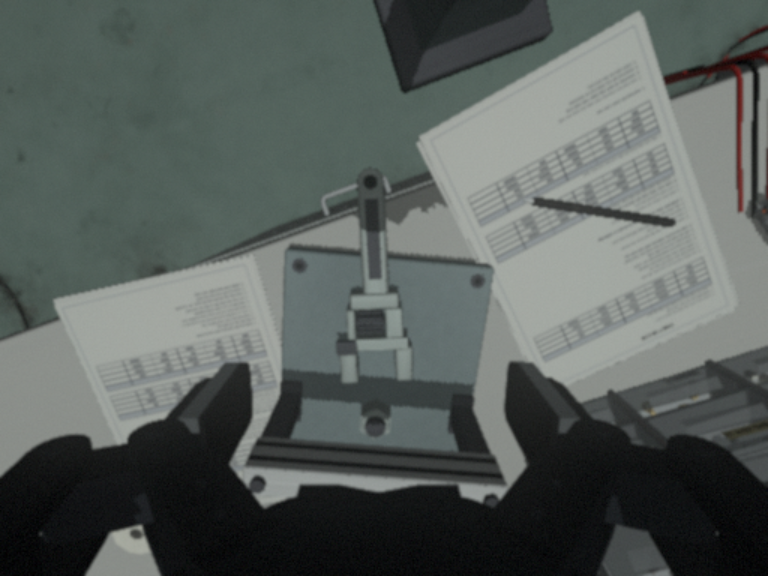

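The wrist view (1.5× scale) shows the handle end at (371,180), the jaw tips around (378,380), the stud at (375,420), and the plate's near corners at (290,247) and (494,266). Next I fit the geometry from these points.

Run:
```python
from h import *
p=bot.grab_frame("wrist");np.savez("w1.npz",**{k:p[k] for k in["frame","z_map","K","eye","attitude"]})
f=lambda u,v,z:atz(p,(u/1.5,v/1.5),z)[:2]
A=f(290,247,.02);B=f(494,266,.02);print("corners",A,B,np.linalg.norm(A-B))
y=(B-A)/np.linalg.norm(B-A);x=np.array([y[1],-y[0]]);print("stand yaw",np.arctan2(x[1],x[0]),"origin",(A+B)/2+x*.165)
print("stud",f(375,420,.049))
a=f(250,449,.145);b=f(506,466,.145);print("rail far? ",a,b,np.linalg.norm(a-b),np.arctan2(*(b-a)[::-1])-np.pi/2)
e=f(371,181,.036);print("handle end",e)
print("jaw tips",f(349,383,.038),f(405,380,.038),"worm",f(370,322,.044))
c=p["frame"][90:310,150:350,::-1];cv2.imwrite("pics/c.png",cv2.resize(c,None,fx=2.7,fy=2.7,interpolation=cv2.INTER_CUBIC))
```

```text
corners [ 0.3684 -0.3938] [ 0.4491 -0.219 ] 0.19253296905638098
stand yaw -0.43249645835975825 origin [ 0.5586 -0.3756]
stud [ 0.5497 -0.3737]
rail far?  [ 0.4859 -0.4472] [ 0.5621 -0.2746] 0.1886224743024225 -0.41563787671592545
handle end [ 0.3375 -0.3023]
jaw tips [ 0.5094 -0.3864] [ 0.5244 -0.3339] worm [ 0.4551 -0.3451]
```

View pics/c.png

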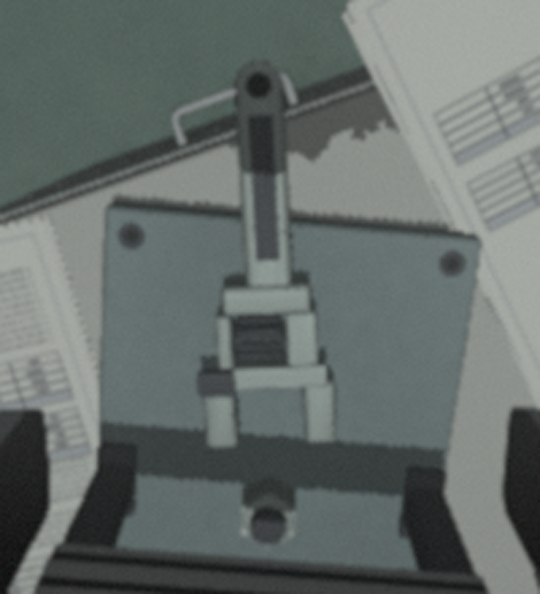

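Run:
```python
from h import *
p=dict(np.load("w1.npz"))
g=lambda u,v,z:atz(p,(u/2.7+150,v/2.7+90),z)[:2]
print("plate z",[deproj(p,(150+u/2.7,90+v/2.7))[2] for u,v in[(160,300),(400,330),(160,400)]])
h1=g(259,87,.036);h2=g(267.5,270,.036);d=(h2-h1);th=np.arctan2(d[1],d[0]);print("wrench yaw",th,h1,h2)
m=[g(222,446,.038),g(320,441,.038)];print("tips",m)
x=np.array([np.cos(th),np.sin(th)]);yv=np.array([-x[1],x[0]])
print("tips along axis from h1",[(q-h1)@x for q in m],[(q-h1)@yv for q in m])
mouth=h1+x*((np.mean([(q-h1)@x for q in m]))-.015);print("mouth",mouth,"handle",mouth-.125*x)
A=g(108,205,.02);B=g(480,238,.02);y=(B-A)/np.linalg.norm(B-A);xs=np.array([y[1],-y[0]])
print("stand",np.arctan2(xs[1],xs[0]),(A+B)/2+xs*.165,np.linalg.norm(A-B))
print("screws yaw",np.arctan2(*(g(452,263,.02)-g(131,236,.02))[::-1])-np.pi/2,"nut top",g(268,522,.049))
print("rail near edge yaw",np.arctan2(*(g(480,575,.145)-g(70,545,.145))[::-1])-np.pi/2)
for z in(.25,.0225): print(tomove([*(mouth-.125*x),z],np.pi+th))
```

```text
plate z [np.float64(0.01904890173344498), np.float64(0.01971950005040246), np.float64(0.02025431837155478)]
wrench yaw -0.29642821069503267 [ 0.3387 -0.3046] [ 0.425 -0.331]
tips [array([ 0.5089, -0.3869]), array([ 0.5237, -0.3359])]
tips along axis from h1 [np.float64(0.18679525830574173), np.float64(0.1860627017631633)] [np.float64(-0.028984429449822574), np.float64(0.024094196136768664)]
mouth [ 0.5027 -0.3547] handle [ 0.3831 -0.3182]
stand -0.428168355719996 [ 0.5591 -0.3787] 0.19511666331620078
screws yaw -0.4244131274919727 nut top [ 0.5546 -0.3766]
rail near edge yaw -0.422736008908847
(array([16.8794, -4.721 , 21.3153]), np.float64(-0.04250660808656059))
(array([ 16.887 ,  -4.7139, 248.8153]), np.float64(-0.04250660808656059))
```

>>> move_arm(moves="3 -1 30 -0.01; 7 -2 65 -0.02; 10 -3 100 -0.03; 14 -4 135 -0.042; 17 -5 165 -0.042; 17 -5 190 -0.042; 17 -5 212 -0.042; 17 -5 230 -0.042; 17 -5 242 -0.042; 17 -5 248 -0.042")

```text
clock: 6.33
position: [0.3824, -0.3181, 0.0218]
tool_rot: [3.141, -0.002, 2.845]
force: [-0.6, -0.3, -0.1]
grip_width: 0.0855
```

>>> move_arm(moves="0 0 0 0; 0 0 0 0; 0 0 0 0; 0 0 0 0; 0 0 0 0; 0 0 0 0; 0 0 0 0; 0 0 0 0; 0 0 0 0; 0 0 0 0", grip=0.1, grip_force=30)

```text
clock: 7.17
position: [0.3833, -0.3186, 0.024]
tool_rot: [-3.141, 0.001, 2.845]
force: [-0.6, 0.7, 8.6]
grip_width: 0.0231
```

Run:
```python
from h import *
s=bot.observe();print(s["clock"],s["position"],s["tool_rot"],s["force"],s["grip_width"])
p,o=pts("wrist");np.savez("w2.npz",**{k:p[k] for k in["frame","z_map","K","eye","attitude"]})
c=p["frame"][:,:,::-1];cv2.imwrite("pics/d.png",cv2.resize(c,None,fx=1.56,fy=1.56,interpolation=cv2.INTER_CUBIC))
for n in["scene","top"]:pts(n)
```

```text
7.1667 [ 0.3833 -0.3186  0.024 ] [-3.1414  0.0012  2.8448] [-0.5521  0.6907  8.6065] 0.023092160314957894
wrist wrench_handle 0.82 [253.6, 251.3] [ 0.3846 -0.3169]
scene wrench_handle 0.68 [304.0, 275.4] [ 0.3866 -0.3124]
scene wrench_mouth 0.57 [340.2, 252.5] [ 0.5028 -0.3526]
scene worm_center 0.62 [329.6, 263.9] [ 0.4534 -0.3487]
scene nut_center 0.68 [360.4, 242.1] [ 0.5643 -0.3802]
scene rail 0.8 [360.8, 223.8] [ 0.5494 -0.3701]
scene stand 0.78 [356.4, 250.9] [ 0.5525 -0.3803]
top wrench_mouth 0.71 [328.3, 185.3] [ 0.5057 -0.3536]
top worm_center 0.46 [325.5, 197.9] [ 0.4618 -0.3427]
top nut_center 0.38 [336.7, 169.9] [ 0.5592 -0.3832]
top rail 0.78 [340.7, 167.1] [ 0.5511 -0.3758]
top stand 0.72 [331.0, 167.7] [ 0.5724 -0.3697]
```

View pics/d.png

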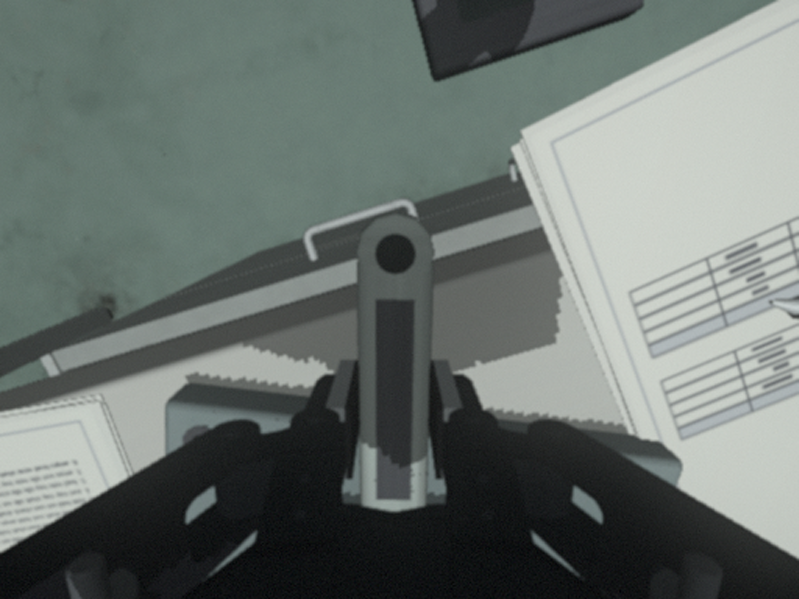

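The fingers hold the handle, centred, and the plate edge is visible behind the fingers. Next I align the wrench with the stand, stopping short of the nut.

```bash
cat >> h.py <<'E'
TH=-.424;xs=np.array([np.cos(TH),np.sin(TH)]);ys=np.array([-xs[1],xs[0]])
N=np.array([.5564,-.3766])
def S(x,y): return N+x*xs+y*ys   # stand->world
def toS(P): d=np.array(P)[:2]-N;return np.array([d@xs,d@ys])
E
python3 - <<'E'
from h import *
for x in(-.167,-.14): print(tomove([*S(x,.0025),.0255],np.pi+TH))
E
```

```text
(array([-17.1027,  18.8619,  -1.4479]), np.float64(0.12716462830980824))
(array([-43.8847,  15.4377,  -1.4141]), np.float64(0.12716462830980824))
```

>>> move_arm(moves="-2 2 -1 0.015; -4 4 -1 0.03; -6 6 -1 0.05; -8 8 -1 0.065; -10 11 -1 0.08; -12 13 -1 0.095; -14 15 -1 0.11; -16 17 -1 0.12; -17 19 -1 0.127; -17 19 -1 0.127")

```text
clock: 9.05
position: [0.4053, -0.3049, 0.0243]
tool_rot: [-3.142, 0.0, 2.718]
force: [0.7, -0.1, -3.5]
grip_width: 0.0227
```

Run:
```python
from h import *
s=bot.observe();print(s["clock"],s["position"],s["tool_rot"],s["force"],s["grip_width"])
for n in["scene","top"]:
    p,o=pts(n)
    for k in o: print(k,toS(o[k]))
    if n=="scene":
        c=p["frame"][190:310,270:430,::-1];cv2.imwrite("pics/e.png",cv2.resize(c,None,fx=5,fy=5,interpolation=cv2.INTER_CUBIC))
```

```text
9.05 [ 0.4053 -0.3049  0.0243] [-3.1416  0.0004  2.7177] [ 0.673  -0.1047 -3.472 ] 0.022734267341387365
scene wrench_handle 0.78 [306.7, 268.2] [ 0.4086 -0.3064]
scene wrench_mouth 0.85 [345.7, 249.7] [ 0.5194 -0.36  ]
scene worm_center 0.7 [331.0, 260.3] [ 0.465 -0.346]
scene nut_center 0.51 [358.8, 242.1] [ 0.5617 -0.3767]
scene stand 0.97 [356.6, 250.3] [ 0.5546 -0.3797]
wrench_handle [-0.1635  0.0032]
wrench_mouth [-0.0405 -0.0001]
worm_center [-0.0959 -0.0097]
nut_center [0.0048 0.0021]
stand [-0.0004 -0.0036]
top wrench_mouth 0.53 [329.0, 181.5] [ 0.5188 -0.3562]
top worm_center 0.41 [324.7, 192.2] [ 0.4813 -0.3403]
top nut_center 0.36 [335.7, 169.1] [ 0.562  -0.3798]
top rail 0.92 [338.6, 166.8] [ 0.552  -0.3691]
top stand 0.7 [330.2, 167.1] [ 0.5745 -0.367 ]
wrench_mouth [-0.0426  0.0031]
worm_center [-0.0834  0.0022]
nut_center [ 0.0064 -0.0006]
rail [-0.0071  0.005 ]
stand [0.0125 0.0162]
```

View pics/e.png

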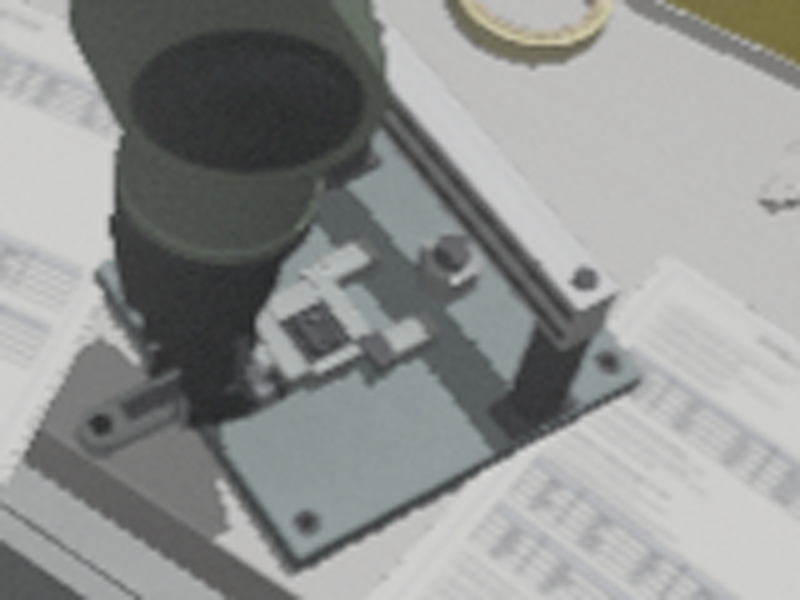

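Run:
```python
from h import *
p=bot.grab_frame("scene")
g=lambda u,v,z:toS(atz(p,(u/5+270,v/5+190),z))
print("stud",g(453,250,.049),"fixed in/out",g(373,263,.038),g(352,245,.038),"moving in/out",g(413,318,.038),g(433,335,.038))
print("throat",g(338,285,.038),g(385,345,.038))
# nut body: visible corners of top at z=.04
print("nut L/R corner top",g(424,262,.04),g(478,268,.04))
f=cv2.resize(p["frame"][225:270,325:375,::-1],None,fx=14,fy=12,interpolation=cv2.INTER_CUBIC);cv2.imwrite("pics/f.png",f)
```

```text
stud [ 0.0028 -0.0031] fixed in/out [-0.0345  0.0158] [-0.0377  0.0308] moving in/out [-0.0361 -0.0227] [-0.033  -0.0363]
throat [-0.0593  0.0134] [-0.059 -0.029]
nut L/R corner top [-0.0108  0.0022] [ 0.0127 -0.015 ]
```

View pics/f.png

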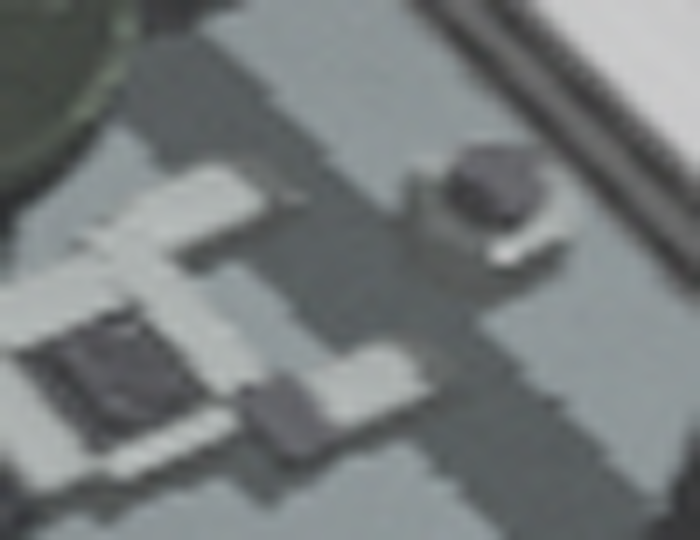

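Run:
```python
from h import *
p=bot.grab_frame("scene")
g=lambda u,v,z:toS(atz(p,(u/14+325,v/12+225),z))
print("stud",g(497,180,.049),"fixed",g(272,203,.038),g(215,165,.038),"moving",g(388,345,.038),g(432,390,.038))
print("nut front corner base? silhouette L/R at top",g(410,190,.04),g(575,230,.04))
print(toS(bot.observe()["position"]))
```

```text
stud [ 0.0025 -0.003 ] fixed [-0.0336  0.0178] [-0.0374  0.0315] moving [-0.0361 -0.0232] [-0.0356 -0.0366]
nut front corner base? silhouette L/R at top [-0.009   0.0069] [ 0.0127 -0.017 ]
[-0.1676  0.0027]
```

>>> move_arm(moves="-3 -1 0.5 0; -6 -1.2 0.5 0; -9 -1.2 0.5 0; -12 -1.2 0.5 0; -14 -1.2 0.5 0; -16 -1.2 0.5 0; -18 -1.2 0.5 0; -20 -1.2 0.5 0; -22 -1.2 0.5 0; -24 -1.2 0.5 0")

```text
clock: 10.68
position: [0.4248, -0.3159, 0.0241]
tool_rot: [3.141, -0.002, 2.717]
force: [-10.1, 4.2, 16.2]
grip_width: 0.023
```

>>> move_arm(moves="-2 0 0 0; -3.5 0 0 0; -5 0 0 0; -6.5 0 0 0; -8 0 0 0; -9 0 0 0; -10 0 0 0; -11 0 0 0; -12 0 0 0; -13 0 0 0")

```text
clock: 11.52
position: [0.4367, -0.3213, 0.0241]
tool_rot: [3.141, -0.002, 2.717]
force: [-10.2, 4.1, 15.2]
grip_width: 0.0234
```

Run:
```python
from h import *
s=bot.observe();print(s["clock"],toS(s["position"]),s["position"][2],s["tool_rot"],s["force"],"S-force",s["force"][:2]@xs,s["force"][:2]@ys)
p,o=pts("scene",["wrench_mouth","nut_center","worm_center"])
for k in o: print(k,toS(o[k]))
f=cv2.resize(p["frame"][225:270,325:375,::-1],None,fx=14,fy=12,interpolation=cv2.INTER_CUBIC);cv2.imwrite("pics/g.png",f)
```

```text
11.5167 [-0.1318  0.0011] 0.024132527640192865 [ 3.1412 -0.0022  2.7169] [-10.1636   4.1004  15.2279] S-force -10.950606478078008 -0.4440829736535881
scene wrench_mouth 0.76 [355.5, 243.6] [ 0.5526 -0.3717]
scene nut_center 0.42 [361.6, 242.6] [ 0.5649 -0.3836]
scene worm_center 0.55 [344.7, 252.8] [ 0.5071 -0.3634]
wrench_mouth [-0.0055  0.0029]
nut_center [ 0.0106 -0.0029]
worm_center [-0.0504 -0.0082]
```

View pics/g.png

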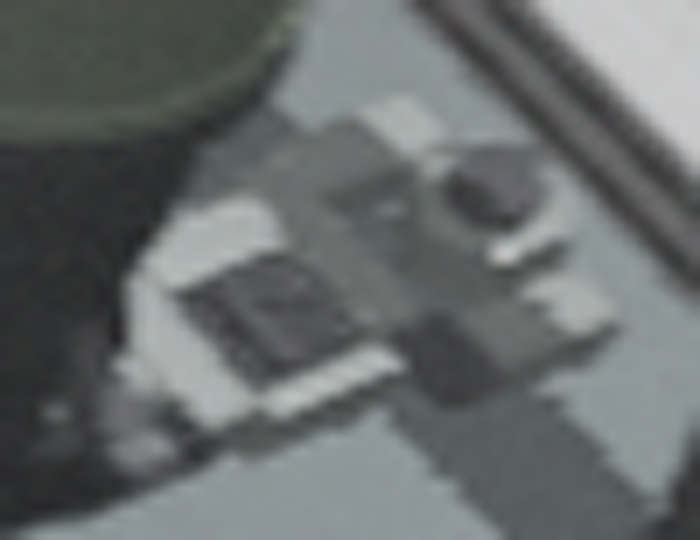

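The jaws straddle the nut, with the stud at (497,183) and about 8 mm of throat gap left. I'll relieve the downward press and push on.

>>> move_arm(moves="0 0 -1 0; 0 0 -1.2 0; -1 0 -1.2 0; -2 0 -1.2 0; -3 0 -1.2 0; -4 0 -1.2 0; -5 0 -1.2 0; -6 0 -1.2 0; -7 0 -1.2 0; -8 0 -1.2 0")

```text
clock: 12.55
position: [0.4454, -0.3248, 0.025]
tool_rot: [-3.142, -0.0, 2.718]
force: [-1.0, 0.1, -3.9]
grip_width: 0.0227
```

>>> move_arm(moves="-0.5 0 0 0; -1 0 0 0; -1.5 0 0 0; -2 0 0 0; -2.5 0 0 0; -3 0 0 0; -3 0 0 0; -3 0 0 0; -3 0 0 0; -3 0 0 0")

```text
clock: 13.38
position: [0.4467, -0.3254, 0.0246]
tool_rot: [3.141, -0.003, 2.718]
force: [-7.5, 2.9, -2.9]
grip_width: 0.023
```

Run:
```python
from h import *
s=bot.observe();print(s["clock"],toS(s["position"]),s["position"][2],s["tool_rot"],s["force"],"S-force",s["force"][:2]@xs,s["force"][:2]@ys)
p,o=pts("scene",["wrench_mouth","nut_center","worm_center"])
for k in o: print(k,toS(o[k]))
```

```text
13.3833 [-0.121   0.0015] 0.024648646798744997 [ 3.1411 -0.0027  2.7175] [-7.5294  2.8852 -2.9185] S-force -8.049683662049402 -0.4680048685718903
scene wrench_mouth 0.75 [361.2, 242.0] [ 0.5666 -0.3816]
scene nut_center 0.56 [361.4, 239.0] [ 0.5749 -0.3775]
scene worm_center 0.85 [350.3, 251.0] [ 0.5211 -0.3726]
wrench_mouth [ 0.0114 -0.0004]
nut_center [0.0173 0.0068]
worm_center [-0.0338 -0.0109]
```

Throat contact is felt: 8 N of resistance, and the advance stalled. I'll release, lift and turn for the worm. With the jaws opening along the wrench, the front finger can reach the worm without tilting the hand.

>>> move_arm(moves="2 0 0 0; 2 0 0 0; 2 0 0 0; 2 0 0 0; 2 0 -15 0; 2 0 -45 0; 2 0 -80 0; 2 0 -110 0.1; 2 0 -130 0.2; 2 0 -140 0.3", grip=1)

```text
clock: 14.42
position: [0.4472, -0.3259, 0.168]
tool_rot: [3.14, 0.004, 2.413]
force: [0.8, 0.5, -0.4]
grip_width: 0.0858
```

Run:
```python
from h import *
s=bot.observe();print(s["clock"],toS(s["position"]),s["position"][2],s["tool_rot"],s["force"],s["qpos"],s["grip_width"])
p,o=pts("wrist");np.savez("w3.npz",**{k:p[k] for k in["frame","z_map","K","eye","attitude"]})
for k in o: print(k,toS(o[k]))
save(p,"i.png",1.56)
```

```text
14.4167 [-0.1204  0.0013] 0.16801608281623887 [3.1401 0.0037 2.4128] [ 0.763   0.4593 -0.4005] [ 0.0881  0.5674  0.6197  1.8784 -0.4382  0.8301  1.7767] 0.08577086076007871
wrist wrench_handle 0.67 [251.7, 185.0] [ 0.4461 -0.3237]
wrist wrench_mouth 0.66 [282.7, 288.0] [ 0.5589 -0.3772]
wrist worm_center 0.66 [266.8, 257.9] [ 0.5168 -0.3648]
wrist nut_center 0.93 [283.1, 287.8] [ 0.5584 -0.3764]
wrist stand 0.18 [282.6, 288.6] [ 0.5762 -0.388 ]
wrench_handle [-0.1223  0.0029]
wrench_mouth [0.0025 0.0005]
worm_center [-0.0409 -0.0056]
nut_center [0.0017 0.001 ]
stand [ 0.0228 -0.0022]
```

View pics/i.png

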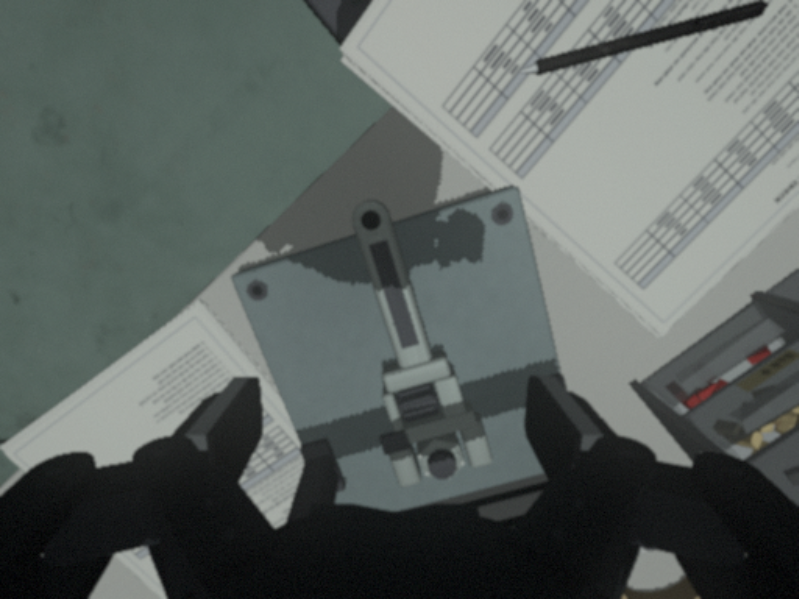

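The wrist view shows the nut in the mouth (stud at 441,461, jaws on either side) and the worm at about (418,403). I'll measure the hand's own shape from depth to check clearance to the rail.

Run:
```python
from h import *
p=dict(np.load("w3.npz"));s=bot.observe();M=R.from_euler('xyz',s["tool_rot"]).as_matrix()
v,u=np.mgrid[0:384,0:512];z=p["z_map"].ravel()
V=np.linalg.inv(p["K"])@np.stack([u.ravel(),v.ravel(),np.ones(u.size)])*z
X=att(p)@(V*[[1],[-1],[-1]])+p["eye"][:,None];T=M.T@(X-s["position"][:,None])*1000
m=(z>.01)&(T[2]<0)&(T[2]>-140)
for a in range(-140,0,10):
    k=m&(T[2]>=a)&(T[2]<a+10)
    if k.sum()>5: print(a,k.sum(),"x",np.percentile(T[0,k],[1,99]).round(),"y",np.percentile(T[1,k],[1,99]).round(), "inner|y|",np.percentile(abs(T[1,k]),[1]).round())
print("tip max z",np.percentile(T[2,m&(abs(T[1])<70)],[99.5]))
e=lambda a,b,z:toS(atz(p,(a/1.56,b/1.56),z))
print("worm top",e(418,403,.0445),"stud",e(441,462,.049),"jaw tips",e(405,484,.038),e(482,464,.038),"hole",e(371,219,.036))
W=np.array([-.043,-.0055])
for dx in(-.06,-.05): print(tomove([*S(W[0]+dx,W[1]),.09],np.pi/2+TH))
```

```text
-110 2702 x [17. 21.] y [-22.  25.] inner|y| [7.]
-100 7710 x [ 6. 20.] y [-58.  61.] inner|y| [0.]
-90 11241 x [-3. 18.] y [-64.  69.] inner|y| [1.]
-80 9558 x [-11.  17.] y [-71.  74.] inner|y| [3.]
-70 5937 x [-11.  14.] y [-71.  73.] inner|y| [39.]
-60 1102 x [ 2. 13.] y [-61.  64.] inner|y| [41.]
-50 1367 x [-10.  11.] y [-54.  57.] inner|y| [41.]
-40 1266 x [-11.  11.] y [-54.  57.] inner|y| [41.]
-30 953 x [-11.  11.] y [-53.  57.] inner|y| [41.]
-20 169 x [-11.  10.] y [-42.  45.] inner|y| [41.]
tip max z [-20.4992]
worm top [-0.0464 -0.0034] stud [-0.0013 -0.0007] jaw tips [ 0.0162 -0.0314] [0.0168 0.0257] hole [-0.1697  0.0039]
(array([-20.2155,  -1.0923,  74.204 ]), np.float64(1.2727318944345338))
(array([-29.7746,   1.8444,  74.1931]), np.float64(1.2727318944345338))
```

The knuckles reach 73 mm sideways but only about 20 mm in tool x. So I'll keep the hand aligned with the handle and use the left finger on the worm, with the hand offset 43 mm to the right. That gives the best rail clearance.

Run:
```python
from h import *
print(tomove([*S(-.068,-.049),.15],np.pi+TH)); print(tomove([*S(-.068,-.049),.037],np.pi+TH))
```

```text
(array([-66.3845, -32.4149,  14.1659]), np.float64(-0.2980644323603623))
(array([-66.502 , -32.379 , 127.1658]), np.float64(-0.2980644323603623))
```

>>> move_arm(moves="-15 -8 5 -0.1; -32 -16 10 -0.2; -50 -25 20 -0.298; -66 -32 35 -0.298; -66 -32 55 -0.298; -66 -32 75 -0.298; -66 -32 92 -0.298; -66 -32 106 -0.298; -66 -32 113 -0.298; -66 -32 115 -0.298")

```text
clock: 15.6
position: [0.4738, -0.3926, 0.0486]
tool_rot: [3.141, -0.002, 2.716]
force: [0.9, 0.3, -0.2]
grip_width: 0.0854
```

Run:
```python
from h import *
s=bot.observe();print(s["clock"],toS(s["position"]),s["position"][2],s["tool_rot"],s["force"],s["moment"])
p=bot.grab_frame("scene")
f=cv2.resize(p["frame"][205:280,310:410,::-1],None,fx=7.5,fy=7.5,interpolation=cv2.INTER_CUBIC)
q=bot.grab_frame("wrist");g=cv2.resize(q["frame"][180:384,130:400,::-1],(800,600));cv2.imwrite("pics/j.png",np.hstack([cv2.resize(f,(400,300)),cv2.resize(g,(400,300))]))
```

```text
15.6 [-0.0687 -0.0486] 0.04862857820566896 [ 3.1413 -0.0019  2.716 ] [ 0.8865  0.3177 -0.19  ] [ 0.0147 -0.009   0.0196]
```

View pics/j.png

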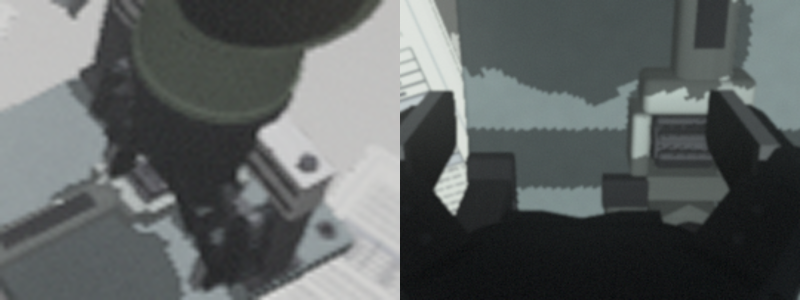

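>>> move_arm(moves="0 0 6 0; 0 0 12 0; 0 0 16 0; 0 0 18 0; 0 0 18 0; -2 0 18 0; -4 0 18 0; -6 0 18 0; -7 0 18 0; -8 0 18 0")

```text
clock: 16.53
position: [0.482, -0.3963, 0.0321]
tool_rot: [-3.141, 0.0, 2.716]
force: [0.7, -0.0, 0.5]
grip_width: 0.0854
```

```bash
cat > st.py <<'E'
from h import *
s=bot.observe();print(s["clock"],toS(s["position"])*1000,s["position"][2]*1000,"F x,y,z",s["force"][:2]@xs,s["force"][:2]@ys,s["force"][2],s["moment"])
E
python3 st.py
```

```text
16.5333 [-59.7399 -48.5719] 32.087072049589494 F x,y,z 0.5993626884776507 0.26031907898170287 0.5247876222300054 [-0.0253 -0.0458 -0.0085]
```

>>> move_arm(moves="4 0 0 0; 7 0 1 0; 7 0 3 0; 7 0 4 0; 5 0 4 0; 3 0 4 0; 1 0 4 0; 0 0 4 0; -1 0 4 0; -2 0 4 0")

```text
clock: 17.37
position: [0.4837, -0.3971, 0.028]
tool_rot: [-3.142, 0.0, 2.716]
force: [-0.6, 0.4, 0.1]
grip_width: 0.0848
```

```bash
python3 st.py
```

```text
17.3667 [-57.8527 -48.5795] 28.022410540684216 F x,y,z -0.6769200851119471 0.14168570486874174 0.086966285701671 [-0.035   0.0724 -0.0507]
```

>>> move_arm(moves="0 0 0.5 0; 0 0 1 0; 0 0 1.5 0; 0 0 2 0; 0 0 2.5 0; 0 0 3 0; 0 0 3.5 0; 0 0 4 0; 0 0 4 0; 0 0 4 0")

```text
clock: 18.2
position: [0.4825, -0.3966, 0.0248]
tool_rot: [3.141, -0.002, 2.716]
force: [-10.8, 7.1, 24.6]
grip_width: 0.0854
```

```bash
python3 st.py
python3 - <<'E'
from h import *
p=bot.grab_frame("wrist");s=bot.observe();M=R.from_euler('xyz',s["tool_rot"]).as_matrix()
v,u=np.mgrid[0:384,0:512];z=p["z_map"].ravel()
V=np.linalg.inv(np.array(p["K"]))@np.stack([u.ravel(),v.ravel(),np.ones(u.size)])*z
X=att(p)@(V*[[1],[-1],[-1]])+np.array(p["eye"])[:,None];T=M.T@(X-s["position"][:,None])*1000
m=(z>.01)&(T[1]>38)&(T[1]<60)&(T[0]>-14)&(T[0]<13)&(T[2]>-30)
for a in range(-30,12,3):
    k=m&(T[2]>=a)&(T[2]<a+3)
    if k.sum()>3:print(a,k.sum(),np.percentile(T[0,k],[2,98]).round(),np.percentile(T[1,k],[2,98]).round())
f=cv2.resize(p["frame"][200:350,280:430,::-1],(600,600),interpolation=cv2.INTER_CUBIC);cv2.imwrite("pics/k.png",f)
E
```

```text
18.2 [-59.1766 -48.6229] 24.803136245694 F x,y,z -12.776578506819149 2.070993878785006 24.585221327499443 [2.4835 1.7975 0.6929]
-30 176 [-9. 12.] [44. 57.]
-27 175 [-9. 12.] [44. 57.]
-24 148 [-9. 12.] [44. 57.]
-21 138 [-10.  12.] [44. 56.]
-18 177 [-14.  11.] [38. 48.]
-15 485 [-13.  11.] [38. 59.]
-12 418 [-9. 13.] [38. 59.]
-9 111 [-9. 13.] [38. 45.]
-6 10 [12. 13.] [38. 40.]
-3 6 [11. 13.] [38. 39.]
0 5 [12. 12.] [39. 39.]
3 14 [11. 13.] [38. 40.]
```

View pics/k.png

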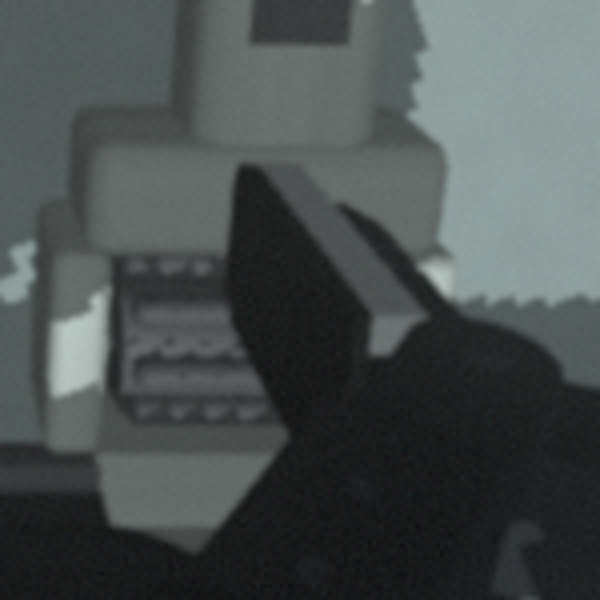

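The tip touched the head's flat top at TCP z 24.8 mm, which sets the tip 13.2 mm above the TCP. In the picture the pad covers only the worm's left half, so I'll shift 5 mm right and stroke at TCP z 28.5 mm.

>>> move_arm(moves="3 0 -4 0; 7 -3 -8 0; 11 -5 -8 0; 11 -5 -4.5 0; 8 -5 -4.5 0; 5 -5 -4.5 0; 2 -5 -4.5 0; -1 -5 -4.5 0; -4 -5 -4.5 0; -6 -5 -4.5 0")

```text
clock: 19.08
position: [0.4869, -0.4039, 0.0284]
tool_rot: [3.141, -0.001, 2.716]
force: [-8.3, 4.8, 8.4]
grip_width: 0.085
```

```bash
python3 st.py
python3 - <<'E'
from h import *
p=bot.grab_frame("wrist");cv2.imwrite("pics/x0.png",p["frame"][:,:,::-1])
E
```

```text
19.0833 [-52.1323 -53.523 ] 28.36667384527887 F x,y,z -9.503739364599442 0.9760847013954267 8.410954979047197 [1.2462 1.5496 0.4097]
```

>>> move_arm(moves="0 0 -6 0; 8 0 -7 0; 15 0 -6 0; 15 0 0 0; 11.5 0 0 0; 8 0 0 0; 4.5 0 0 0; 1 0 0 0; -2 0 0 0; -4 0 0 0")

```text
clock: 19.97
position: [0.4896, -0.4054, 0.0289]
tool_rot: [3.141, -0.003, 2.716]
force: [-15.7, 9.4, 27.7]
grip_width: 0.0853
```

```bash
python3 st.py
python3 - <<'E'
from h import *
p=bot.grab_frame("wrist");cv2.imwrite("pics/x1.png",p["frame"][:,:,::-1])
q=bot.grab_frame("scene")
a=cv2.resize(cv2.imread("pics/x0.png")[200:350,260:410],(400,400),interpolation=2);b=cv2.resize(p["frame"][200:350,260:410,::-1],(400,400),interpolation=2)
cv2.imwrite("pics/l.png",np.hstack([a,b]))
E
```

```text
19.9667 [-49.0025 -53.7243] 28.894099555050406 F x,y,z -18.179813003165037 2.113825757449521 27.688048465003476 [2.9745 2.7619 0.8542]
```

View pics/l.png

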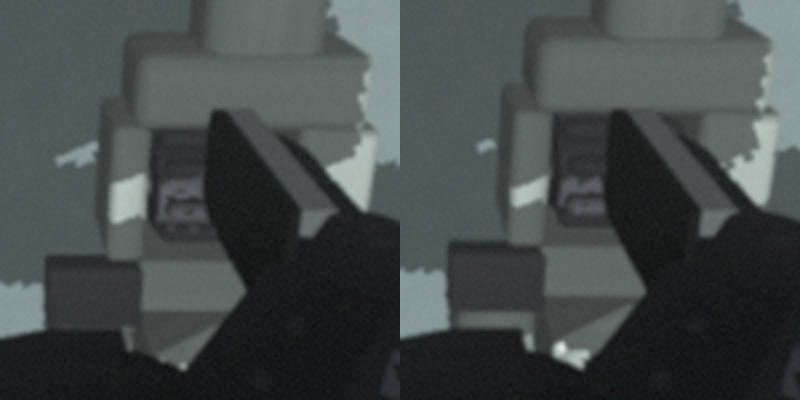

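>>> move_arm(moves="0 0 -6 0; 10 0 -7 0; 18 0 -6 0; 18 0 -1 0; 14 0 -1 0; 10 0 -1 0; 6 0 -1 0; 3 0 -1 0; 0 0 -1 0; -2 0 -1 0")

```text
clock: 20.9
position: [0.4931, -0.4069, 0.03]
tool_rot: [3.141, -0.0, 2.716]
force: [-7.1, 4.5, 17.0]
grip_width: 0.0852
```

>>> move_arm(moves="0 0 -6 0; 10 0 -7 0; 20 0 -6 0; 20 0 0 0; 16 0 0 0; 12 0 0 0; 8 0 0 0; 5 0 0 0; 2 0 0 0; 0 0 0 0")

```text
clock: 21.73
position: [0.493, -0.4068, 0.03]
tool_rot: [3.141, -0.0, 2.716]
force: [-6.8, 3.7, 16.9]
grip_width: 0.0853
```

```bash
python3 st.py
```

```text
21.7333 [-45.3666 -53.5995] 29.97751223049554 F x,y,z -7.680088819148586 0.5729275352636751 16.903858935883253 [1.6281 1.3334 0.3944]
```

>>> move_arm(moves="0 0 -8 0; 15 0 -30 0; 35 10 -60 0; 50 25 -90 0.1; 65 40 -115 0.2; 75 50 -130 0.3; 75 55 -138 0.3; 75 55 -138 0.3; 75 55 -138 0.3; 75 55 -138 0.3")

```text
clock: 22.57
position: [0.447, -0.3261, 0.1667]
tool_rot: [-3.141, -0.001, 2.418]
force: [0.3, -0.3, -0.1]
grip_width: 0.0854
```

```bash
cat > jaw.py <<'E'
from h import *
import sys
def rect(p,th,o,z=.038,res=.0005):  # wrench-frame top view; rows x -0.2..+.03, cols y .05..-.05
    X,Y=np.meshgrid(np.arange(-.06,.0301,res),np.arange(.05,-.0501,-res),indexing='ij')
    c,s=np.cos(th),np.sin(th);P=np.stack([o[0]+X*c-Y*s,o[1]+X*s+Y*c,np.full_like(X,z)],-1)-p["eye"]
    C=P@att(p);K=p["K"];u=K[0,0]*C[...,0]/-C[...,2]+K[0,2];v=K[1,1]*-C[...,1]/-C[...,2]+K[1,2]
    g=cv2.remap(p["frame"],u.astype(np.float32),v.astype(np.float32),cv2.INTER_CUBIC)
    d=cv2.remap(p["z_map"].astype(np.float32),u.astype(np.float32),v.astype(np.float32),cv2.INTER_NEAREST)
    e=np.stack([(u-K[0,2])/K[0,0],-(v-K[1,2])/K[1,1],-np.ones_like(u)],-1)*d[...,None]
    return g,(e@att(p).T+p["eye"])[...,2]
if __name__=="__main__":
    for f in sys.argv[1:]:
        p=dict(np.load(f));p["eye"]=np.array(p["eye"])
        g,h=rect(p,TH,S(.0022,.0013))
        gr=cv2.cvtColor(g,cv2.COLOR_RGB2GRAY)
        for x in(.004,.008,.012):
            i=int(round((x+.06)/.0005));print(f,x,"gray every 2mm y=.05..-.05:",gr[i-2:i+3].mean(0)[::4].astype(int).tolist())
            hh=np.median(h[i-3:i+4],0);print("   h>.03 spans y mm:",[ (50-.5*a) for a in np.flatnonzero(np.diff((hh>.031).astype(int)))])
        cv2.imwrite("pics/r_%s.png"%f[:-4],cv2.resize(g[:,:,::-1],None,fx=2,fy=2))
E
python3 - <<'E'
from h import *
p,o=pts("wrist");np.savez("w4.npz",**{k:p[k] for k in["frame","z_map","K","eye","attitude"]})
for k in o: print(k,toS(o[k]))
E
python3 st.py; python3 jaw.py w3.npz w4.npz
```

```text
wrist wrench_handle 0.85 [254.0, 186.5] [ 0.4478 -0.3228]
wrist wrench_mouth 0.96 [283.3, 292.2] [ 0.5619 -0.379 ]
wrist worm_center 0.86 [265.7, 258.9] [ 0.5156 -0.3657]
wrench_handle [-0.1211  0.0043]
wrench_mouth [0.006  0.0001]
worm_center [-0.0417 -0.0068]
22.9167 [-120.9571    1.1889] 167.18594917621783 F x,y,z -0.03419860471230959 0.31392407928416166 -0.659083849579507 [-0.0451  0.0106 -0.0197]
w3.npz 0.004 gray every 2mm y=.05..-.05: [103, 104, 105, 105, 104, 104, 104, 102, 102, 101, 125, 132, 132, 135, 133, 132, 118, 95, 98, 109, 124, 110, 55, 62, 68, 64, 64, 66, 64, 66, 63, 71, 116, 120, 105, 67, 101, 125, 129, 130, 129, 128, 124, 110, 100, 106, 107, 105, 105, 106, 106]
   h>.03 spans y mm: [np.float64(33.5), np.float64(16.5), np.float64(13.5), np.float64(-17.0), np.float64(-19.0), np.float64(-36.5)]
w3.npz 0.008 gray every 2mm y=.05..-.05: [103, 103, 103, 105, 105, 105, 105, 105, 104, 99, 123, 130, 131, 132, 132, 132, 118, 93, 102, 132, 135, 123, 78, 68, 66, 66, 66, 67, 67, 68, 67, 68, 115, 133, 115, 80, 101, 123, 127, 129, 129, 127, 124, 110, 102, 105, 106, 104, 106, 106,
[... 1067 characters left out ...]
04, 126, 130, 118, 74, 67, 65, 68, 67, 67, 69, 68, 67, 71, 110, 135, 93, 106, 123, 128, 129, 129, 126, 123, 104, 101, 106, 106, 105, 105, 106, 106, 106]
   h>.03 spans y mm: [np.float64(33.0), np.float64(16.5), np.float64(13.5), np.float64(-34.0)]
w4.npz 0.012 gray every 2mm y=.05..-.05: [103, 102, 105, 103, 104, 106, 105, 106, 103, 99, 123, 126, 129, 131, 130, 129, 118, 98, 105, 109, 120, 118, 91, 68, 66, 66, 65, 66, 64, 64, 63, 82, 117, 124, 99, 107, 123, 127, 127, 128, 126, 122, 105, 100, 104, 106, 105, 105, 104, 104, 106]
   h>.03 spans y mm: [np.float64(33.0), np.float64(17.0), np.float64(11.0), np.float64(10.5), np.float64(10.0), np.float64(-15.5), np.float64(-18.0), np.float64(-34.0)]
```

Depth gives a clean jaw measurement: the moving jaw came in about 2.5 mm, and about 3 mm of opening remains. So the strokes work, and I'll do four more.

>>> move_arm(moves="-15 -8 5 -0.1; -32 -18 15 -0.2; -50 -28 35 -0.298; -68 -36 60 -0.298; -68 -36 85 -0.298; -68 -36 105 -0.298; -68 -36 120 -0.298; -68 -36 130 -0.298; -68 -36 135 -0.298; -68 -36 137 -0.298")

```text
clock: 23.75
position: [0.4737, -0.3976, 0.0301]
tool_rot: [-3.142, -0.0, 2.714]
force: [-0.5, 0.0, -0.1]
grip_width: 0.0854
```

>>> move_arm(moves="-3 0 0.5 0; -6 0 0.5 0; -9 0 0.5 0; -12 0 0.5 0; -15 0 0.5 0; -18 0 0.5 0; -20 0 0.5 0; -22 0 0.5 0; -22 0 -4 0; -12 0 -6 0")

```text
clock: 24.58
position: [0.4863, -0.403, 0.0371]
tool_rot: [-3.141, 0.002, 2.715]
force: [-0.4, -0.6, 0.1]
grip_width: 0.0854
```

```bash
python3 st.py
```

```text
24.5833 [-53.0186 -52.9093] 37.06358001392823 F x,y,z -0.15436902448307452 -0.6960307515034164 0.08720958093591301 [-0.0797 -0.0201  0.0358]
```

>>> move_arm(moves="12 0 0 0; 12 0 6.5 0; 8 0 6.5 0; 4 0 6.5 0; 0 0 6.5 0; -4 0 6.5 0; -7 0 6.5 0; -10 0 6.5 0; -10 0 3 0; -3 0 0 0")

```text
clock: 25.42
position: [0.4886, -0.4041, 0.0366]
tool_rot: [-3.141, 0.001, 2.714]
force: [0.2, -0.6, 0.5]
grip_width: 0.0854
```

>>> move_arm(moves="9 0 0 0; 9 0 6.5 0; 5 0 6.5 0; 1 0 6.5 0; -3 0 6.5 0; -7 0 6.5 0; -10 0 6.5 0; -13 0 6.5 0; -13 0 6.5 0; -13 0 6.5 0")

```text
clock: 26.25
position: [0.4994, -0.4098, 0.0303]
tool_rot: [-3.141, 0.0, 2.714]
force: [-5.2, 0.1, 7.3]
grip_width: 0.0855
```

```bash
python3 st.py
```

```text
26.25 [-38.256  -53.6957] 30.34477910267807 F x,y,z -4.789401913896555 -2.017741446253133 7.254239311810201 [0.2606 0.6661 0.1345]
```

>>> move_arm(moves="0 0 -7 0; 14 0 -7 0; 27 0 -6 0; 27 0 0 0; 22 0 0 0; 18 0 0 0; 14 0 0 0; 10 0 0 0; 7 0 0 0; 4 0 0 0")

```text
clock: 27.08
position: [0.4958, -0.4078, 0.0305]
tool_rot: [3.142, -0.001, 2.714]
force: [-4.7, 1.5, 15.4]
grip_width: 0.0854
```

```bash
python3 st.py
```

```text
27.0833 [-42.397  -53.3682] 30.50651027632885 F x,y,z -4.891680372993592 -0.509675890545047 15.363670973055092 [1.0451 0.9182 0.2573]
```

>>> move_arm(moves="0 0 -8 0; 15 0 -30 0; 35 10 -60 0; 50 25 -90 0.1; 65 40 -115 0.2; 78 50 -130 0.3; 78 55 -138 0.3; 78 55 -138 0.3; 78 55 -138 0.3; 78 55 -138 0.3")

```text
clock: 27.92
position: [0.4477, -0.3256, 0.1673]
tool_rot: [-3.141, -0.0, 2.415]
force: [0.5, -0.2, -0.1]
grip_width: 0.0852
```

```bash
cat > look.py <<'E'
from h import *
import sys
p=bot.grab_frame("wrist");np.savez(sys.argv[1],**{k:p[k] for k in["frame","z_map","K","eye","attitude"]})
for k in ["wrench_handle","wrench_mouth"]:
    q=bot.pinpoint(p,k)
    if q: print(k,q[0]["conf"],toS(atz(p,q[0]["at"],Z[k])))
E
python3 st.py;python3 look.py w5.npz; python3 jaw.py w5.npz
```

```text
27.9167 [-120.0974    1.7334] 167.3433767579568 F x,y,z 0.547177697729973 0.07618679715522574 -0.07397988325836327 [-0.0302  0.0502  0.0082]
wrench_mouth 0.79 [ 0.0035 -0.0008]
w5.npz 0.004 gray every 2mm y=.05..-.05: [104, 104, 103, 105, 104, 103, 102, 104, 103, 104, 97, 111, 131, 131, 134, 133, 134, 126, 95, 108, 123, 112, 57, 64, 69, 65, 62, 63, 62, 64, 63, 69, 118, 118, 100, 116, 127, 130, 131, 130, 126, 116, 99, 103, 107, 105, 105, 104, 107, 106, 106]
   h>.03 spans y mm: [np.float64(30.5), np.float64(-33.5)]
w5.npz 0.008 gray every 2mm y=.05..-.05: [104, 104, 103, 105, 104, 105, 105, 106, 105, 107, 96, 115, 127, 131, 133, 133, 131, 124, 99, 125, 129, 117, 80, 66, 68, 67, 67, 67, 68, 68, 66, 68, 107, 130, 97, 113, 127, 128, 130, 128, 127, 118, 101, 103, 105, 107, 106, 105, 106, 106, 106]
   h>.03 spans y mm: [np.float64(30.5), np.float64(-33.5)]
w5.npz 0.012 gray every 2mm y=.05..-.05: [103, 102, 104, 103, 105, 105, 107, 105, 105, 106, 98, 113, 129, 128, 132, 131, 131, 126, 103, 105, 116, 120, 95, 69, 65, 65, 65, 65, 65, 64, 66, 83, 119, 126, 98, 113, 125, 127, 128, 127, 125, 119, 102, 104, 104, 106, 106, 104, 104, 105, 106]
   h>.03 spans y mm: [np.float64(30.5), np.float64(14.0), np.float64(10.5), np.float64(-13.5), np.float64(-17.5), np.float64(-33.5)]
```

Opening is near 31 mm now. Two or three more strokes should do it, and a stall will show as higher drag.

>>> move_arm(moves="-15 -8 5 -0.1; -32 -18 15 -0.2; -50 -28 35 -0.298; -68 -36 60 -0.298; -68 -36 85 -0.298; -68 -36 105 -0.298; -68 -36 120 -0.298; -68 -36 130 -0.298; -68 -36 135 -0.298; -68 -36 137 -0.298")

```text
clock: 28.9
position: [0.474, -0.3973, 0.0303]
tool_rot: [3.142, -0.001, 2.712]
force: [-0.0, 1.3, -0.2]
grip_width: 0.0854
```

>>> move_arm(moves="-3 0 0.5 0; -6 0 0.5 0; -9 0 0.5 0; -12 0 0.5 0; -15 0 0.5 0; -18 0 0.5 0; -20 0 0.5 0; -22 0 0.5 0; -24 0 0.5 0; -24 0 0.5 0")

```text
clock: 29.73
position: [0.4966, -0.4074, 0.0306]
tool_rot: [-3.141, 0.001, 2.712]
force: [-1.8, -0.3, 5.0]
grip_width: 0.0856
```

```bash
python3 st.py
```

```text
29.7333 [-41.871  -52.7089] 30.626987763579088 F x,y,z -1.5461052918104008 -1.0573621467247643 5.049544613136978 [0.2242 0.1542 0.0604]
```

>>> move_arm(moves="0 0 -7 0; 12 0 -7 0; 23 0 -6 0; 23 0 0.5 0; 19 0 0.5 0; 15 0 0.5 0; 11 0 0.5 0; 7 0 0.5 0; 4 0 0.5 0; 2 0 0.5 0")

```text
clock: 30.57
position: [0.4942, -0.4064, 0.0303]
tool_rot: [3.141, -0.001, 2.712]
force: [-8.5, 4.7, 14.8]
grip_width: 0.0855
```

```bash
python3 st.py
```

```text
30.5667 [-44.4221 -52.7816] 30.27339453280325 F x,y,z -9.663613270399082 0.7436626200697934 14.768498306332006 [1.6547 1.6301 0.4672]
```

>>> move_arm(moves="0 0 -8 0; 15 0 -30 0; 35 10 -60 0; 50 25 -90 0.1; 65 40 -115 0.2; 76 50 -130 0.3; 76 55 -138 0.3; 76 55 -138 0.3; 76 55 -138 0.3; 76 55 -138 0.3")

```text
clock: 31.4
position: [0.4483, -0.3252, 0.1673]
tool_rot: [-3.141, -0.0, 2.413]
force: [-0.0, 0.3, 0.5]
grip_width: 0.0852
```

```bash
python3 st.py;python3 look.py w6.npz; python3 jaw.py w6.npz
```

```text
31.4 [-119.7122    2.3415] 167.3388581041282 F x,y,z -0.15425137640213313 0.22100607569240074 0.5250901671746331 [-0.0189  0.0013  0.0329]
wrench_handle 0.64 [-0.1189  0.0043]
wrench_mouth 0.68 [ 0.0054 -0.0016]
w6.npz 0.004 gray every 2mm y=.05..-.05: [103, 103, 104, 105, 104, 104, 104, 103, 104, 106, 97, 114, 130, 131, 133, 135, 132, 129, 103, 106, 123, 111, 54, 61, 67, 65, 64, 65, 65, 65, 64, 70, 119, 119, 105, 119, 128, 129, 131, 128, 125, 116, 98, 103, 106, 107, 105, 106, 107, 106, 104]
   h>.03 spans y mm: [np.float64(31.0), np.float64(-33.0)]
w6.npz 0.008 gray every 2mm y=.05..-.05: [102, 104, 105, 103, 104, 105, 104, 106, 106, 106, 101, 111, 128, 130, 132, 133, 132, 128, 104, 132, 137, 118, 77, 67, 67, 67, 69, 66, 68, 67, 67, 69, 110, 130, 104, 115, 127, 129, 131, 129, 125, 118, 99, 103, 107, 106, 106, 106, 106, 106, 107]
   h>.03 spans y mm: [np.float64(30.0), np.float64(-33.0)]
w6.npz 0.012 gray every 2mm y=.05..-.05: [104, 103, 103, 103, 105, 105, 106, 106, 106, 107, 99, 109, 128, 128, 132, 132, 130, 128, 106, 109, 121, 118, 98, 69, 64, 64, 66, 66, 65, 65, 65, 83, 119, 123, 100, 115, 126, 127, 127, 128, 125, 117, 101, 105, 106, 104, 105, 106, 104, 105, 104]
   h>.03 spans y mm: [np.float64(30.0), np.float64(13.5), np.float64(9.5), np.float64(-14.5), np.float64(-17.0), np.float64(-33.5)]
```

>>> move_arm(moves="-15 -8 5 -0.1; -32 -18 15 -0.2; -50 -28 35 -0.298; -68 -36 60 -0.298; -68 -36 85 -0.298; -68 -36 105 -0.298; -68 -36 120 -0.298; -68 -36 130 -0.298; -68 -36 135 -0.298; -68 -36 137 -0.298")

```text
clock: 32.38
position: [0.4745, -0.397, 0.0303]
tool_rot: [3.142, -0.001, 2.71]
force: [0.3, -0.4, -0.7]
grip_width: 0.0852
```

>>> move_arm(moves="-3 0 0.5 0; -6 0 0.5 0; -9 0 0.5 0; -12 0 0.5 0; -14 0 0.5 0; -16 0 0.5 0; -18 0 0.5 0; -20 0 0.5 0; -21 0 0.5 0; -21 0 0.5 0")

```text
clock: 33.22
position: [0.4941, -0.4058, 0.0308]
tool_rot: [-3.142, 0.0, 2.71]
force: [-2.0, 0.5, 5.5]
grip_width: 0.0852
```

```bash
python3 st.py
```

```text
33.2167 [-44.7843 -52.2664] 30.790257093922417 F x,y,z -2.005164217631446 -0.3038990294999602 5.488224181792302 [0.4066 0.1905 0.0559]
```

>>> move_arm(moves="0 0 -7 0; 12 0 -7 0; 20 0 -6 0; 20 0 1 0; 16 0 1 0; 12 0 1 0; 9 0 1 0; 6 0 1 0; 3 0 1 0; 2 0 1 0")

```text
clock: 34.05
position: [0.4912, -0.4047, 0.0295]
tool_rot: [3.141, -0.003, 2.71]
force: [-14.8, 6.9, 15.3]
grip_width: 0.0854
```

```bash
python3 st.py
```

```text
34.05 [-47.8653 -52.3879] 29.546292869844855 F x,y,z -16.291455995803506 0.1943640188417674 15.27031966438155 [2.0274 2.6422 0.6993]
```

>>> move_arm(moves="0 0 -8 0; 15 0 -30 0; 35 10 -60 0; 50 25 -90 0.1; 65 40 -115 0.2; 74 50 -130 0.3; 74 55 -138 0.3; 74 55 -138 0.3; 74 55 -138 0.3; 74 55 -138 0.3")

```text
clock: 34.88
position: [0.448, -0.3245, 0.1666]
tool_rot: [-3.141, -0.001, 2.412]
force: [-0.2, -0.4, -0.6]
grip_width: 0.0853
```

```bash
python3 st.py;python3 look.py w7.npz; python3 jaw.py w7.npz
python3 - <<'E'
from jaw import *
# sub-mm jaw widths from rectified gray: outer-edge gradient peaks and inner dip darkness, averaged x 3..13mm
for f in ["w3","w4","w5","w6","w7"]:
    p=dict(np.load(f+".npz"));g,h=rect(p,TH,S(.0022,.0013),res=.00025);gr=cv2.cvtColor(g,cv2.COLOR_RGB2GRAY).astype(float)
    out=[]
    for x in(.004,.006,.008,.010,.012):
        i=int((x+.06)/.00025);r=cv2.GaussianBlur(gr[i-4:i+5].mean(0)[None],(9,1),0)[0];d=np.gradient(r)
        def pk(lo,hi,s):
            a,b=int((.05-hi)/.00025),int((.05-lo)/.00025);k=np.clip(s*d[a:b],0,None)**2;return 50-.25*(a+(k*np.arange(b-a)).sum()/k.sum())
        out.append([pk(.027,.036,1),pk(-.039,-.030,-1)])
    o=np.mean(out,0);print(f,o,"span",o[0]-o[1])
# handle heading from top-view rectification
E
```

```text
34.8833 [-120.2392    2.9114] 166.64705785217492 F x,y,z -0.04230446928105217 -0.43594698339558624 -0.6290178077608599 [-0.0363  0.073  -0.0114]
wrench_handle 0.72 [-0.1228  0.0019]
wrench_mouth 0.76 [ 0.0011 -0.001 ]
w7.npz 0.004 gray every 2mm y=.05..-.05: [104, 104, 103, 105, 105, 104, 105, 102, 104, 106, 99, 111, 129, 131, 133, 135, 132, 130, 105, 109, 123, 109, 55, 63, 66, 65, 62, 66, 63, 65, 64, 71, 118, 119, 104, 119, 128, 130, 129, 128, 125, 116, 99, 104, 106, 106, 105, 106, 106, 107, 104]
   h>.03 spans y mm: [np.float64(30.0), np.float64(-33.0)]
w7.npz 0.008 gray every 2mm y=.05..-.05: [104, 103, 104, 105, 105, 105, 104, 106, 106, 105, 98, 109, 129, 128, 133, 133, 132, 129, 106, 128, 136, 122, 77, 66, 67, 67, 69, 66, 67, 69, 67, 67, 109, 132, 107, 117, 126, 127, 129, 127, 125, 117, 98, 105, 104, 106, 104, 106, 106, 105, 106]
   h>.03 spans y mm: [np.float64(30.0), np.float64(-33.0)]
w7.npz 0.012 gray every 2mm y=.05..-.05: [103, 103, 103, 104, 104, 106, 106, 107, 106, 105, 98, 110, 127, 128, 132, 131, 131, 129, 107, 102, 119, 120, 95, 68, 66, 66, 66, 65, 65, 65, 63, 83, 120, 124, 99, 116, 125, 128, 127, 126, 125, 117, 99, 104, 105, 106, 105, 105, 103, 104, 104]
   h>.03 spans y mm: [np.float64(30.0), np.float64(13.5), np.float64(9.5), np.float64(-15.5), np.float64(-17.0), np.float64(-33.0)]
w3 [ 30.8639 -35.5311] span 66.39499841951951
w4 [ 30.9168 -33.2832] span 64.20005808973308
w5 [ 28.2365 -32.6429] span 60.87939746960837
w6 [ 28.1117 -32.5144] span 60.62606653958093
w7 [ 28.0743 -32.4547] span 60.529023472186566
```

The jaw span has converged (66.4, 64.2, 60.9, 60.6, 60.5 mm) and drag stalled at 16 N, so the jaw is snug. Now I measure the handle line for the grasp.

```bash
cat > hd.py <<'E'
from h import *
import sys
def handle(p,th,o,z=.036,a=-.165,b=-.08):
    xs_=np.arange(a,b,.002);ys_=np.arange(.03,-.03,-.0005);m=[]
    c,s=np.cos(th),np.sin(th);K=p["K"]
    for x in xs_:
        P=np.stack([o[0]+x*c-ys_*s,o[1]+x*s+ys_*c,np.full_like(ys_,z)],-1);C=(P-p["eye"])@att(p)
        u=K[0,0]*C[:,0]/-C[:,2]+K[0,2];v=K[1,1]*-C[:,1]/-C[:,2]+K[1,2]
        d=cv2.remap(p["z_map"].astype(np.float32),u[None].astype(np.float32),v[None].astype(np.float32),cv2.INTER_NEAREST)[0]
        e=np.stack([(u-K[0,2])/K[0,0],-(v-K[1,2])/K[1,1],-np.ones_like(u)],-1)*d[:,None];h=(e@att(p).T+p["eye"])[:,2]
        k=np.flatnonzero(h>.029)
        if len(k)>30: m.append([x,(ys_[k[0]]+ys_[k[-1]])/2,ys_[k[0]]-ys_[k[-1]]])
    m=np.array(m);f=np.polyfit(m[:,0],m[:,1],1);r=m[:,1]-np.polyval(f,m[:,0]);k=abs(r)<.0015;f=np.polyfit(m[k,0],m[k,1],1)
    return th+np.arctan(f[0]),f[1]+f[0]*-.125,np.median(m[:,2]),len(m),r.std()
if __name__=="__main__":
    for f in sys.argv[1:]:
        p=dict(np.load(f));print(f,"heading, y(-125) rel N, width",handle(p,TH,N))
E
python3 hd.py w3.npz w5.npz w7.npz
python3 - <<'E'
from h import *
print(tomove([*S(-.125,.0),.0245],np.pi+TH))
E
```

```text
w3.npz heading, y(-125) rel N, width (np.float64(-0.4250153426113761), np.float64(0.0036992992142705215), np.float64(0.02350000000000002), 43, np.float64(0.0024665399731362654))
w5.npz heading, y(-125) rel N, width (np.float64(-0.45150866961311226), np.float64(0.0040430365733218395), np.float64(0.02350000000000002), 43, np.float64(0.0027921977934786788))
w7.npz heading, y(-125) rel N, width (np.float64(-0.4508624689236573), np.float64(0.0033859223300970647), np.float64(0.02300000000000002), 43, np.float64(0.00134567103322656))
(array([  3.1294,  -3.6846, 142.1697]), np.float64(-0.30778253675616973))
```

Next I get the move to the handle grasp, correcting the 2.2 mm lateral camera bias seen against the known grasp in w3.

Run:
```python
from h import *
print(tomove([*S(-.125,.0012),.025],np.pi-.451),bot.observe()["qpos"])
th=np.linspace(0,.785,21)[1:]
for t in th: print("%.1f %.1f 0 %.3f;"%(128*(np.cos(t)-1),128*np.sin(t),t),end=" ")
```

```text
(array([  3.4935,  -2.5414, 141.6692]), np.float64(-0.2807825367561696)) [ 0.0641  0.5812  0.6538  1.8778 -0.464   0.8401  1.7955]
-0.1 5.0 0 0.039; -0.4 10.0 0 0.079; -0.9 15.0 0 0.118; -1.6 20.0 0 0.157; -2.5 25.0 0 0.196; -3.5 29.9 0 0.235; -4.8 34.7 0 0.275; -6.3 39.5 0 0.314; -7.9 44.3 0 0.353; -9.7 49.0 0 0.393; -11.7 53.6 0 0.432; -13.9 58.1 0 0.471; -16.3 62.5 0 0.510; -18.8 66.8 0 0.549; -21.6 71.1 0 0.589; -24.4 75.2 0 0.628; -27.5 79.2 0 0.667; -30.6 83.1 0 0.707; -34.0 86.9 0 0.746; -37.5 90.5 0 0.785;
```

>>> move_arm(moves="3.5 -2.5 20 -0.1; 3.5 -2.5 45 -0.2; 3.5 -2.5 70 -0.281; 3.5 -2.5 92 -0.281; 3.5 -2.5 110 -0.281; 3.5 -2.5 124 -0.281; 3.5 -2.5 133 -0.281; 3.5 -2.5 138 -0.281; 3.5 -2.5 141 -0.281; 3.5 -2.5 141.5 -0.281")

```text
clock: 35.87
position: [0.4435, -0.3236, 0.0259]
tool_rot: [-3.141, -0.0, 2.691]
force: [-0.1, -1.0, 0.1]
grip_width: 0.0856
```

>>> move_arm(moves="0 0 0 0; 0 0 0 0; 0 0 0 0; 0 0 0 0; 0 0 0 0; 0 0 0 0; 0 0 0 0; 0 0 0 0; 0 0 0 0; 0 0 0 0", grip=0.1, grip_force=25)

```text
clock: 36.7
position: [0.4438, -0.3235, 0.0264]
tool_rot: [3.142, 0.001, 2.691]
force: [0.2, -0.0, 6.2]
grip_width: 0.0234
```

```bash
python3 st.py; python3 -c "
from h import *
s=bot.observe();print(s['tool_rot'],s['grip_width'])"
```

```text
36.7 [-124.4954    2.025 ] 26.399268593512947 F x,y,z 0.2068920327345797 0.047267314958535686 6.186837263818081 [ 0.1025  0.2084 -0.0781]
[3.1415 0.0005 2.6906] 0.02336017605296801
```

>>> move_arm(moves="-0.1 5 0 0.039; -0.4 10 0 0.079; -0.9 15 0 0.118; -1.6 20 0 0.157; -2.5 25 0 0.196; -3.5 29.9 0 0.235; -4.8 34.7 0 0.275; -6.3 39.5 0 0.314; -7.9 44.3 0 0.353; -9.7 49 0 0.393")

```text
clock: 37.53
position: [0.4737, -0.2843, 0.0264]
tool_rot: [-3.141, 0.001, 2.295]
force: [-0.8, -4.0, 2.5]
grip_width: 0.0232
```

```bash
python3 st.py
```

```text
37.5333 [-113.3203   50.0727] 26.415898612791988 F x,y,z 0.9621017296228003 -3.985858684535294 2.4851118800482324 [-1.0114  0.3754  0.2542]
```

>>> move_arm(moves="-0.1 5 0 0.039; -0.4 10 0 0.079; -0.9 15 0 0.118; -1.6 20 0 0.157; -2.5 25 0 0.196; -3.5 29.9 0 0.235; -4.8 34.7 0 0.275; -6.3 39.5 0 0.314; -7.9 44.3 0 0.353; -9.7 49 0 0.392")

```text
clock: 38.37
position: [0.5168, -0.2592, 0.0264]
tool_rot: [-3.141, 0.002, 1.904]
force: [-1.7, -6.0, 2.3]
grip_width: 0.0231
```

```bash
python3 st.py;  python3 -c "
from h import *
s=bot.observe();print(s['tool_rot'],s['grip_width'],s['force'])"
```

```text
38.3667 [-84.4102  90.6859] 26.41113227409129 F x,y,z 0.9667829373315161 -6.156112022806935 2.3451537235971376 [-1.2009  0.4905  0.2669]
[-3.1412  0.0017  1.9035] 0.023095705755144455 [-1.6515 -6.0087  2.3452]
```

Turned 0.787 rad. The cabinet corner may be near the opening fingers, so I check it before releasing.

Run:
```python
from h import *
s=bot.observe();M=R.from_euler('xyz',s["tool_rot"]).as_matrix()
p=dict(np.load("w1.npz"))
for nm,p in(("top",bot.grab_frame("top")),("scene",bot.grab_frame("scene"))):
    v,u=np.mgrid[0:384,0:512];z=p["z_map"].ravel()
    V=np.linalg.inv(np.array(p["K"]))@np.stack([u.ravel(),v.ravel(),np.ones(u.size)])*z
    X=att(p)@(V*[[1],[-1],[-1]])+np.array(p["eye"])[:,None];T=M.T@(X-s["position"][:,None])*1000
    k=(z>0)&(X[2]>.06)&(X[2]<.34)&(X[0]>.55)&(X[0]<.72)&(X[1]>-.3)&(X[1]<-.12)
    k2=k&(X[2]>.25)
    for q in(k,k2): print(nm,q.sum(), "min x",X[0,q].min() if q.any() else None,"min y",X[1,q].min() if q.any() else None)
    near=k&(T[0]>-60)&(T[0]<60)
    if near.any(): i=np.flatnonzero(near)[np.argsort(T[1,near])[:5]];print("toolframe nearest",T[:,i].T.round(),X[:,i].T)
```

```text
top 2352 min x 0.5974417147448841 min y -0.2440602076484528
top 1773 min x 0.6159692244368729 min y -0.2440602076484528
toolframe nearest [[   3.  107. -261.]
 [   5.  108. -261.]
 [ -21.  108. -174.]
 [ -22.  108. -280.]
 [ -20.  108. -232.]] [[ 0.6172 -0.2213  0.2875]
 [ 0.6171 -0.2184  0.2877]
 [ 0.6258 -0.2434  0.2009]
 [ 0.6262 -0.2441  0.3069]
 [ 0.6255 -0.2421  0.2579]]
scene 937 min x 0.5700086437132688 min y -0.29995728058688664
scene 606 min x 0.6590170223142165 min y -0.24570499298297793
toolframe nearest [[ -55.   37. -118.]
 [ -56.   38. -113.]
 [ -57.   39. -108.]
 [ -56.   39.  -94.]
 [ -55.   40. -101.]] [[ 0.57   -0.2992  0.1441]
 [ 0.5707 -0.2996  0.1395]
 [ 0.5718 -0.2999  0.1342]
 [ 0.5719 -0.2991  0.1205]
 [ 0.5722 -0.2977  0.1278]]
```

>>> move_arm(moves="0 0 0 0; 0 0 0 0; 0 0 0 0; 0 0 0 0; 0 0 -10 0; 0 0 -35 0; 0 0 -70 0; 5 0 -100 0; 10 0 -125 0; 15 0 -140 0", grip=1)

```text
clock: 39.3
position: [0.5121, -0.2444, 0.1691]
tool_rot: [3.14, 0.001, 1.905]
force: [0.2, -1.1, 0.6]
grip_width: 0.0852
```

>>> move_arm(moves="5 0 -2 0; 10 0 -5 0; 15 0 -5 0; 20 0 -5 0; 20 0 -5 0; 20 0 -5 0; 20 0 -5 0; 20 0 -5 0; 20 0 -5 0; 20 0 -5 0")

```text
clock: 40.13
position: [0.5052, -0.2254, 0.1709]
tool_rot: [-3.141, 0.0, 1.905]
force: [0.1, -0.1, -0.8]
grip_width: 0.0857
```

```bash
python3 st.py;python3 look.py w8.npz
python3 - <<'E'
from hd import *
from jaw import rect
p=dict(np.load("w8.npz"));H=-1.238
c=S(.002,-.0023)
print("heading",handle(p,H,c))
for o in (c,):
    g,h=rect(p,H,o);
    for x in(.004,.008,.012):
        i=int(round((x+.06)/.0005));hh=np.median(h[i-3:i+4],0);print(x,[float(50-.5*a) for a in np.flatnonzero(np.diff((hh>.031).astype(int)))])
print("handle/head heights", [float(np.median(h[j])) for j in (slice(2,6),)])
save(p,"final.png",1.56)
E
```

```text
40.1333 [-108.8819  116.7197] 170.9284305361007 F x,y,z 0.11372096207471442 -0.026675215016351627 -0.7875709074342655 [ 0.0542 -0.0593 -0.0218]
wrench_handle 0.57 [-0.0792  0.088 ]
wrench_mouth 0.91 [ 0.0055 -0.0017]
heading (np.float64(-1.243591653271938), np.float64(0.0026215215439856117), np.float64(0.02350000000000002), 43, np.float64(0.00307835020890075))
0.004 []
0.008 []
0.012 []
handle/head heights [0.032882610302269244]
```

View pics/final.png

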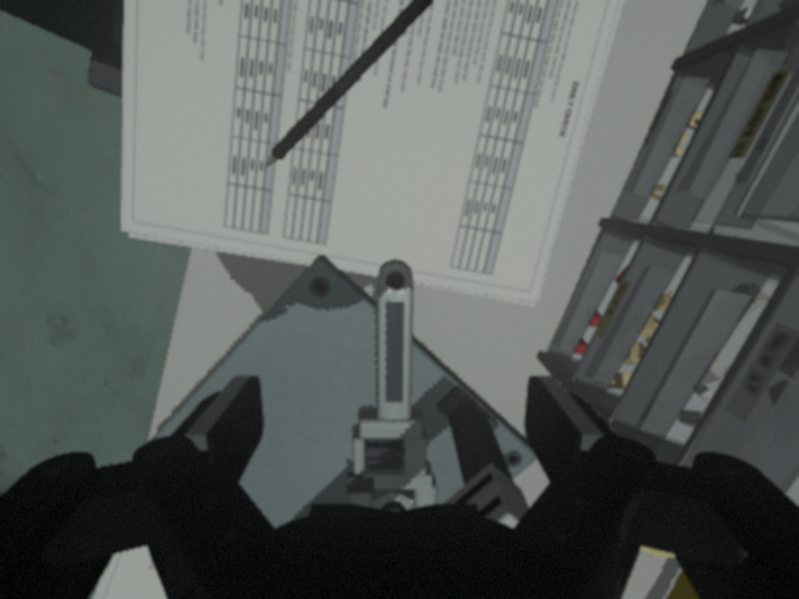

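The picture shows the handle swung to the left: its end is at (395,278), the worm at (385,455), and the nut is half hidden behind the hand. One retreat for a clearer numeric check of the jaw.

>>> move_arm(moves="3 -6 -8 0; 8 -14 -18 0; 14 -22 -28 0; 20 -30 -38 0; 28 -38 -50 0; 36 -46 -60 0; 44 -54 -68 0; 50 -60 -75 0; 50 -60 -80 0; 50 -60 -80 0")

```text
clock: 41.12
position: [0.4324, -0.1976, 0.2521]
tool_rot: [3.14, 0.0, 1.906]
force: [0.8, -0.4, 0.4]
grip_width: 0.0854
```

```bash
python3 st.py;python3 look.py w9.npz
python3 - <<'E'
from hd import *
from jaw import rect
p=dict(np.load("w9.npz"));H=-1.24;c=S(.002,-.0005)
print("heading",handle(p,H,c))
g,h=rect(p,H,c)
print("top heights: head",[round(float(np.median(h[a:a+4,90:110])),4) for a in(0,)])
for x in(-.03,-.022,.002,.004,.008,.012,.014):
    i=int(round((x+.06)/.0005));hh=np.median(h[i-3:i+4],0);print(x,[float(50-.5*a) for a in np.flatnonzero(np.diff((hh>.031).astype(int)))])
# stand yaw from rail/plate by top camera: rail top edge fit by depth
q=bot.grab_frame("top");v,u=np.mgrid[0:384,0:512];z=q["z_map"].ravel()
V=np.linalg.inv(np.array(q["K"]))@np.stack([u.ravel(),v.ravel(),np.ones(u.size)])*z
X=att(q)@(V*[[1],[-1],[-1]])+np.array(q["eye"])[:,None]
d=X[:2].T-N;sx,sy=d@xs,d@ys
k=(abs(X[2]-.145)<.006)&(abs(sx+.009)<.03)&(abs(sy)<.095)
P=d[k];w,E=np.linalg.eigh(np.cov(P.T));e=E[:,1]*np.sign(E[1,1]);print("rail pts",k.sum(),"stand yaw",np.arctan2(-e[0],e[1]),P.mean(0)@xs,P.mean(0)@ys)
E
```

```text
41.1167 [-186.6012  112.1113] 252.12879083628727 F x,y,z 0.9234157715875203 -0.044273072602804296 0.35003822395366574 [ 0.0008  0.0198 -0.0521]
wrench_handle 0.78 [-0.0812  0.0944]
wrench_mouth 0.85 [-0.0018 -0.0041]
heading (np.float64(-1.2433490099267617), np.float64(0.00041450941346847384), np.float64(0.02350000000000002), 43, np.float64(0.001249770739583565))
top heights: head [0.0331]
-0.03 [28.0, -32.5]
-0.022 [31.5, -32.5]
0.002 [39.0, 33.0, -32.0]
0.004 [36.5, 32.0, -32.0]
0.008 [33.5, 32.0, -32.0]
0.012 [-30.5]
0.014 [-30.5]
rail pts 484 stand yaw -0.4275209302149069 -0.006044452960686961 -0.0008056605117419777
```

```bash
python3 -c "
from workcell import bot
print(bot.job_done())"
```

```text
the job is handed in; nothing more can be done
None
```

I did all four steps in the order asked and handed the job in at about 41 s. Nothing was touching the wrench at that point, and the call gave no verdict.

- **Slide:** I gripped the handle, lined the wrench up with the stand and pushed it forward until the throat stopped on the nut with about 8 N. The wrist picture then showed the nut between the jaws.
- **Worm:** Moves could only shift the hand and turn it about its own axis, so it could not lean back as the task text advises. I stroked the worm with one finger of the open, upright gripper instead, with the hand offset to the side. I felt no sign of contact with the rail. The jaw span, measured across the outside of the jaws, went 66.4, 64.2, 60.9, 60.6, 60.5 mm. The last stroke stalled at 16 N, so I took the jaw as snug.
- **Turn:** I swung the handle 0.787 rad clockwise, then released and backed off.

**Last checks:**
- **Jaw:** there was no visible gap between jaws and nut, and the jaw span was the same as when snug, to about 1 mm.
- **Turn angle:** the handle turned 0.79 rad (45.4°) from where it lay when snug. Measured from the stand's own yaw it is about 0.816 rad (46.7°). The two disagree because the wrench shifted 0.026 rad as the jaw closed. I could not tell whether the nut moved with it, so the turn may be up to about 1.7° over.
- **Not checked:** I did not check that the wrench lies flat or how deep it sits on the nut after the swing. I stayed clear of the motors but did not look at them again.

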